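# Load the cedar basket and hang it on the pull-out valet rod

## Robot

A 6-joint arm with a two-finger parallel gripper is mounted at the origin on the work surface. World frame = base frame: x ahead of the robot, y to its left, z up, the work surface at z = 0. Lengths are in mm, angles in rad, forces in N, time in s.
With the tool pointing down it reaches from about 350 to 775 mm from the base axis. Payload 7.3 kg.
Tool frame: the origin (TCP) lies midway between the tips of the shut fingers; the grasp point (between the pads) lies 19 mm behind it; x points along the fingers, y is the direction in which the jaws open and shut, and the axes are right-handed (so a half turn about x gives the same grasp; the last joint's range is limited). The gripper opens to 92 mm and grips with 3 to 60 N. Pads are 19 mm wide; open, the fingers measure 130 mm over their backs; the gripper's body (75 mm by 190 mm) begins 47 mm behind the grasp point.
Start: joints at [1.023, 0.342, 1.524, -0, 1.275, -0.146], TCP at [205.302, 483.214, 226.741] pointing down, gripper open.
Joint ranges: [-2.53, 2.53], [-0.77, 2.02], [0.04, 2.7], [-1, 4.14], [0.28, 2.66], [-3.11, 3.11]. Speed limits (rad/s): [2.57, 2.57, 3.14, 3.14, 3.14, 3.14].

## Interface

Orientations are given as [roll, pitch, yaw] about the fixed x, y, z axes, in that order (R = Rz(yaw) Ry(pitch) Rx(roll)).
In Python, from plant import bot gives the robot as it stands. The module is installed in compiled form; this text tells all that it offers.
- The arm moves only by the shell command python3 -m handwheel 'ROWS' [OPENING]. ROWS is JSON, a list that holds one entry, the list of rows, each a list of 4 numbers: the shift along the tool's x, y, z in cm, then the turn about the tool's x in rad. A call has 1 to 8 rows; each row shifts and turns the commanded pose from where the row before left it, along the tool's axes as they then stand; what a row does not reach is not made up. A row lasts 1/12 s, in which the tool goes at most 41.7 mm and 7.16 degrees, less where a joint would pass 70% of its speed; a pose out of reach is approached as far as the arm can. A call is refused whole if a number of a shift passes 4.17 or a number of a turn 0.125, either way. A call with a gripper value outside its range is refused whole. OPENING is the opening, from 0 (shut) to 1 (fully open), set as the call begins (- or left out, the last holds). The fingers move at their own pace and stop on an object; the grip force is fixed at half the most. Time passes only in rows, so rows that do not move let the fingers close. It gives the time, the measured TCP pose, the force and the opening at its end, in the units of the state.
- bot.get_obs(): the state, without advancing time (a new reading comes with each control period).
- bot.capture(name): name is "side" or "top" or "wrist"; returns (picture, depth): 420x560x3 uint8, red, green, blue; 420x560 float32, mm along the optical axis (not along the pixel's ray), 0 where there is no reading.
- bot.camera_model(name): a dict with "fx", "fy", "cx", "cy" (pixels), "position" and "rotation" of the camera in the world. Camera axes: x right, y down, z forward; pixel columns grow to the right and rows downward; lengths in mm; the calibration is good to about 2 mm. A picture is of the moment at which its call begins: read the wrist's pose just before it. camera_model takes no time and is no camera call; for the wrist camera it gives the pose at the moment of the call.
- bot.close_job(): hands the job in, once; it reports no verdict.
Trained networks look in the newest picture that a camera, given by its name, has taken for a name from the list of things; names that differ only in an ending like _2 or _b are one class to them, and where a whole thing is asked for, a point or a joint stands for the part that bears it (a point fixed in the world has none). Each returns a list of dicts, best first, with "conf" (0 to 1); they miss things now and then, are a little off and sometimes report something else, mostly with a low value. They report only what shows in the picture. A call takes as long as a camera call. They do not tell look-alikes from the thing itself.
- bot.find_in(camera, label): "bbox" ([left, top, width, height] in pixels, round what is visible of it).
- bot.spot_point(camera, label): "point" ([column, row] in pixels: a listed point, or the origin of a listed thing).
The state is a dict: "time": time; "joint_positions": joint angles; "dq": joint speeds; "tau": joint torques, N m; "tool_pos": TCP position; "tcp_rot": TCP orientation; "contact_force": force on the tool from outside, world axes, zero at the start; "moment": the same for the moment, N m; "grip_width": finger opening in mm.
Only numpy, scipy, OpenCV 4.12 (cv2) and the standard library are available. Lean on these libraries where they do the work, as an engineer would, in place of code of your own. Each camera call takes 0.05 s, during which the arm holds its last target.

## Task

Put the moth basket away: gather every cedar disc lying on the closet shelf into the steel basket while its bail is folded down, and only then, with the basket still standing on the shelf, swing the bail upright with a fingertip. Draw the valet rod all the way out, hang the basket on it by the peak of its bail, behind the rod's upturned end, let go, then push the rod fully home and leave the basket hanging still under the raised shelf's edge. Leave everything else where it is.

Things in the scene. Friction and masses are not known exactly. Their poses are not given: they have to be found in the camera images.
- basket_mid (a point): Centre (30 mm above the underside) of the open-topped perforated steel basket, 0.17 to 0.28 kg empty: 130 mm along its x, 110 mm along its y, 60 mm tall, walls and floor 3 mm, z up. A bail pivots on ears in the middle of the +y and -y sides, on the line x = 0, 28 mm above this point, and is folded to the -x side.
- bail (a joint): Swing angle of the basket's bail, rad: 0 folded level to the basket's -x side (as it starts), 1.57 upright, at most 2.9. Folded, its crossbar lies 25 mm clear in front of the basket's -x wall, 58 mm above the shelf. The pivots are slightly stiff: it lifts with under 0.5 N at the crossbar and stays where it is put near upright (within 0.8 rad).
- bail_top (a point): Middle of the bail's peak, on the bar's centre line, 104 mm from the pivot axis. The bail is an 8 mm round aluminium bar, 22 g: two arms at y = +64 and -64 mm of the basket, 90 mm long, and a straight crossbar between them whose middle (16 mm either side) is bent outward into a pointed peak, 14 mm farther out, that catches a rod. The point turns with the bail.
- bail_bar (a point): Point on the straight +y half of the bail's crossbar, on its centre line, 36 mm to the side of the peak and 90 mm from the pivot axis; a good place to grip the upright bail from above, fingers closing along the basket's x. Turns with the bail.
- rod (a joint): How far the valet rod is drawn out, m: 0 fully home, 0.14 fully out (towards -x of hutch_edge). It slides stiffly (2.5 N friction) and stays where it is left.
- rod_ball (a point): Centre of the steel ball (18 mm diameter) on top of the valet rod's upturned end, 244 mm above the work surface. Below it a 12 mm post goes 30 mm down to the centre of the level 12 mm rod, which runs back along +x of this point. The ball may be gripped from above, fingers closing along the point's y. Moves with the rod.
- rod_seat (a point): Point on the valet rod's centre line, 214 mm above the surface, 40 mm behind (+x of) the upturned end; moves with the rod; x along the rod away from its end, z up. The bail may hang on the bare rod near here; with its peak resting on the rod, bail_top is 13 mm above the rod's centre line.
- hutch_edge (a point): Middle of the lower front edge of the fixed raised shelf: grey board 360 mm wide, 180 mm deep, 16 mm thick, underside 240 mm above the work surface, on end uprights. x points from the front into the recess, along the rod. With the rod home the ball stands 35 mm in front of this edge; the rod's housing begins 30 mm behind it.
- clamp_mid (a point): Blue plastic spring clamp lying flat, 18 mm tall, point at its pivot, half-way up: jaws reach 43 mm to +x (15 mm either side), handles 60 mm to -x, spreading to 31 mm either side. Bystander.
- cufflink_a: Steel cufflink standing on its 18 mm face, 20 mm tall, origin under its centre. Bystander.
- cufflink_b: The other cufflink, alike. Bystander.
- dispenser: Clear acrylic push dispenser of white collar stays, 70 x 56 mm foot, 98 mm tall, origin under its centre. Bystander.
- jewel_cube: Glass jewelry cube, 60 mm, origin under its centre. Bystander.
- valet_box: Open walnut valet box, 140 x 160 x 55 mm, origin under its centre. Bystander.
- clothes_brush: Wooden clothes brush lying bristles down, 150 mm long along its x, 46 mm wide, 36 mm tall, origin under its centre. Bystander.
- disc0_mid (a point): Centre of a turned cedar disc, 44 mm diameter, 20 mm tall, 25 g, lying flat on the shelf (may be absent).
- disc1_mid (a point): Centre of a turned cedar disc, 44 mm diameter, 20 mm tall, 25 g, lying flat on the shelf; like disc0 (may be absent).
- disc2_mid (a point): Centre of a turned cedar disc, 44 mm diameter, 20 mm tall, 25 g, lying flat on the shelf; like disc0 (may be absent).
- disc3_mid (a point): Centre of a turned cedar disc, 44 mm diameter, 20 mm tall, 25 g, lying flat on the shelf; like disc0 (may be absent).
- disc4_mid (a point): Centre of a turned cedar disc, 44 mm diameter, 20 mm tall, 25 g, lying flat on the shelf; like disc0 (may be absent).
Things that resemble listed ones, but are neither listed nor needed, are in the scene too. What is shaped like the part that bears disc3_mid but black or white is not meant.

How it is judged (in metres and radians):
On the way, in this order (a step that is already met when the one before it is completed fails the run):
1. every cedar disc lies in the basket, which stands on the shelf with its bail still folded down (x of disc0_mid in the frame of basket_mid between -0.062 and 0.062 m and y of disc0_mid in the frame of basket_mid between -0.052 and 0.052 m and z of disc0_mid in the frame of basket_mid between -0.03 and 0.03 m and x of disc1_mid in the frame of basket_mid between -0.062 and 0.062 m and y of disc1_mid in the frame of basket_mid between -0.052 and 0.052 m and z of disc1_mid in the frame of basket_mid between -0.03 and 0.03 m and x of disc2_mid in the frame of basket_mid between -0.062 and 0.062 m and y of disc2_mid in the frame of basket_mid between -0.052 and 0.052 m and z of disc2_mid in the frame of basket_mid between -0.03 and 0.03 m and x of disc3_mid in the frame of basket_mid between -0.062 and 0.062 m and y of disc3_mid in the frame of basket_mid between -0.052 and 0.052 m and z of disc3_mid in the frame of basket_mid between -0.03 and 0.03 m and x of disc4_mid in the frame of basket_mid between -0.062 and 0.062 m and y of disc4_mid in the frame of basket_mid between -0.052 and 0.052 m and z of disc4_mid in the frame of basket_mid between -0.03 and 0.03 m and height (world z) of basket_mid below 0.045 m and angle between basket_mid's own z axis and vertical below 0.2 rad and value of joint bail below 0.6 rad), for 0.3 s.
2. the bail is swung upright while the loaded basket stands on the shelf (x of disc0_mid in the frame of basket_mid between -0.062 and 0.062 m and y of disc0_mid in the frame of basket_mid between -0.052 and 0.052 m and z of disc0_mid in the frame of basket_mid between -0.03 and 0.03 m and x of disc1_mid in the frame of basket_mid between -0.062 and 0.062 m and y of disc1_mid in the frame of basket_mid between -0.052 and 0.052 m and z of disc1_mid in the frame of basket_mid between -0.03 and 0.03 m and x of disc2_mid in the frame of basket_mid between -0.062 and 0.062 m and y of disc2_mid in the frame of basket_mid between -0.052 and 0.052 m and z of disc2_mid in the frame of basket_mid between -0.03 and 0.03 m and x of disc3_mid in the frame of basket_mid between -0.062 and 0.062 m and y of disc3_mid in the frame of basket_mid between -0.052 and 0.052 m and z of disc3_mid in the frame of basket_mid between -0.03 and 0.03 m and x of disc4_mid in the frame of basket_mid between -0.062 and 0.062 m and y of disc4_mid in the frame of basket_mid between -0.052 and 0.052 m and z of disc4_mid in the frame of basket_mid between -0.03 and 0.03 m and height (world z) of basket_mid below 0.045 m and angle between basket_mid's own z axis and vertical below 0.2 rad and value of joint bail between 1.1 and 2.05 rad), for 0.2 s.
3. the loaded basket hangs by its bail's peak on the drawn-out rod, let go (x of disc0_mid in the frame of basket_mid between -0.062 and 0.062 m and y of disc0_mid in the frame of basket_mid between -0.052 and 0.052 m and z of disc0_mid in the frame of basket_mid between -0.03 and 0.03 m and x of disc1_mid in the frame of basket_mid between -0.062 and 0.062 m and y of disc1_mid in the frame of basket_mid between -0.052 and 0.052 m and z of disc1_mid in the frame of basket_mid between -0.03 and 0.03 m and x of disc2_mid in the frame of basket_mid between -0.062 and 0.062 m and y of disc2_mid in the frame of basket_mid between -0.052 and 0.052 m and z of disc2_mid in the frame of basket_mid between -0.03 and 0.03 m and x of disc3_mid in the frame of basket_mid between -0.062 and 0.062 m and y of disc3_mid in the frame of basket_mid between -0.052 and 0.052 m and z of disc3_mid in the frame of basket_mid between -0.03 and 0.03 m and x of disc4_mid in the frame of basket_mid between -0.062 and 0.062 m and y of disc4_mid in the frame of basket_mid between -0.052 and 0.052 m and z of disc4_mid in the frame of basket_mid between -0.03 and 0.03 m and x of bail_top in the frame of rod_seat between -0.034 and 0.09 m and y of bail_top in the frame of rod_seat between -0.012 and 0.012 m and z of bail_top in the frame of rod_seat between 0.005 and 0.022 m and height (world z) of basket_mid above 0.07 m and angle between basket_mid's own z axis and vertical below 0.5 rad and contact force between the fingers and anything else below 0.3 N and value of joint rod above 0.12 m), for 0.3 s.
At the end, for the whole second after the job is handed in: The rod is home (within 8 mm), the basket hangs from it by the bail's peak (peak within 12 mm of the rod's line, between the upturned end and 130 mm behind it), upright within 0.5 rad and still, with every cedar disc inside, and nothing is held (x of disc0_mid in the frame of basket_mid between -0.062 and 0.062 m and y of disc0_mid in the frame of basket_mid between -0.052 and 0.052 m and z of disc0_mid in the frame of basket_mid between -0.03 and 0.03 m and x of disc1_mid in the frame of basket_mid between -0.062 and 0.062 m and y of disc1_mid in the frame of basket_mid between -0.052 and 0.052 m and z of disc1_mid in the frame of basket_mid between -0.03 and 0.03 m and x of disc2_mid in the frame of basket_mid between -0.062 and 0.062 m and y of disc2_mid in the frame of basket_mid between -0.052 and 0.052 m and z of disc2_mid in the frame of basket_mid between -0.03 and 0.03 m and x of disc3_mid in the frame of basket_mid between -0.062 and 0.062 m and y of disc3_mid in the frame of basket_mid between -0.052 and 0.052 m and z of disc3_mid in the frame of basket_mid between -0.03 and 0.03 m and x of disc4_mid in the frame of basket_mid between -0.062 and 0.062 m and y of disc4_mid in the frame of basket_mid between -0.052 and 0.052 m and z of disc4_mid in the frame of basket_mid between -0.03 and 0.03 m and x of bail_top in the frame of rod_seat between -0.034 and 0.09 m and y of bail_top in the frame of rod_seat between -0.012 and 0.012 m and z of bail_top in the frame of rod_seat between 0.005 and 0.022 m and height (world z) of basket_mid above 0.07 m and angle between basket_mid's own z axis and vertical below 0.5 rad and value of joint rod below 0.008 m and velocity of joint bail between -0.3 and 0.3 rad/s and velocity of joint rod between -0.02 and 0.02 m/s); the robot touches nothing.
It fails at once if another thing on the shelf is pushed more than 25 mm from its place (distance of any of clamp_mid, cufflink_a, cufflink_b, dispenser, jewel_cube, valet_box, clothes_brush from where it was at the start of the episode above 0.025 m).
It fails at once if the basket is tipped over (angle between basket_mid's own z axis and vertical above 0.9 rad).
Of disc0, disc1, disc2, disc3, disc4 only 2 to 4 are there at a start; the rules pass over those that are not, and their reading is None.
At some moment in a run one of disc0, disc1, disc2, disc3, disc4 may be knocked a few centimetres aside while the robot is not near it.
It also fails if it takes over 210 s, if anything falls off the work surface, if the arm or the gripper's body presses on something with over 40 N, if the wrist force passes 120 N, or if a joint passes its speed limit or range.

## Working session

There is one attempt and no reset: what is moved stays moved. The work goes in short steps, Python scripts to look and compute and a shell command to move; the robot and the scene stay as the last step left them, time stands still between calls to the robot, and variables do not carry over. Pictures are saved under pics/ and viewed, and the job is handed in when it is done.

```bash
mkdir -p pics; ls; cat > h.py <<'E'
import numpy as np, cv2
from plant import bot
def cap(name,fn=None):
    m=bot.camera_model(name); im,d=bot.capture(name)
    if fn: cv2.imwrite('pics/'+fn,im[:,:,::-1])
    return m,im,d
def w(m,u,v,d):
    z=d; p=np.array([(u-m['cx'])*z/m['fx'],(v-m['cy'])*z/m['fy'],z])
    return np.array(m['position'])+np.array(m['rotation'])@p
def px(m,P):
    q=np.array(m['rotation']).T@(np.array(P)-np.array(m['position']))
    return m['fx']*q[0]/q[2]+m['cx'], m['fy']*q[1]/q[2]+m['cy'], q[2]
def onz(m,u,v,z):
    r=np.array(m['rotation'])@np.array([(u-m['cx'])/m['fx'],(v-m['cy'])/m['fy'],1]); p=np.array(m['position'])
    return p+r*(z-p[2])/r[2]
E
python3 - <<'E'
from h import *
np.set_printoptions(precision=3,suppress=True)
for c in ['side','top','wrist']:
    m,im,d=cap(c,c+'0.png'); print(c,m)
print(bot.get_obs())
for n in ['basket_mid','bail_top','bail_bar','rod_ball','rod_seat','hutch_edge','clamp_mid','cufflink_a','dispenser','jewel_cube','valet_box','clothes_brush','disc0_mid']:
  for c in ['top','side']:
    print(c,n,[(np.round(r['point']).tolist(),round(r['conf'],2)) for r in bot.spot_point(c,n)])
E
```

```text
pics
side {'fx': 419.960769510145, 'fy': 419.960769510145, 'cx': 278.23867830070395, 'cy': 211.08580370446623, 'position': array([  23.502, -690.855,  878.553]), 'rotation': array([-2.25 ,  0.015, -0.644])}
top {'fx': 405.13081153951134, 'fy': 405.13081153951134, 'cx': 275.30483517589477, 'cy': 205.02765906318916, 'position': array([ 329.802,    9.579, 1448.881]), 'rotation': array([-2.987, -0.001, -1.574])}
wrist {'fx': 345.0506275899102, 'fy': 345.0506275899102, 'cx': 277.2904271732664, 'cy': 206.8432282883269, 'position': array([136.002, 511.966, 383.83 ]), 'rotation': array([2.86, 0.  , 1.17])}
{'time': 0.15, 'joint_positions': array([ 1.023,  0.343,  1.525,  0.   ,  1.275, -0.146]), 'dq': array([ 0.002, -0.002, -0.001,  0.001, -0.   , -0.   ]), 'tau': array([  0.001, -43.147, -24.435,   0.072,   0.054,  -0.   ]), 'tool_pos': array([205.14 , 482.932, 226.199]), 'tcp_rot': array([-1.731,  1.57 , -2.133]), 'contact_force': array([-0.68 ,  0.397,  0.54 ]), 'moment': array([ 0.038, -0.008, -0.03 ]), 'grip_width': 91.81909806288098}
top basket_mid [([200.0, 214.0], 0.89)]
side basket_
[... 613 characters left out ...]
lamp_mid [([378.0, 204.0], 0.53), ([219.0, 232.0], 0.4)]
side clamp_mid [([384.0, 342.0], 0.78)]
top cufflink_a [([336.0, 221.0], 0.53), ([357.0, 226.0], 0.45)]
side cufflink_a [([340.0, 342.0], 0.47), ([315.0, 314.0], 0.41)]
top dispenser [([397.0, 175.0], 0.86)]
side dispenser [([429.0, 341.0], 0.93)]
top jewel_cube [([366.0, 179.0], 0.78)]
side jewel_cube [([397.0, 315.0], 0.66)]
top valet_box [([176.0, 164.0], 0.73)]
side valet_box [([256.0, 182.0], 0.69), ([316.0, 289.0], 0.6), ([322.0, 177.0], 0.5)]
top clothes_brush [([147.0, 242.0], 0.89), ([203.0, 214.0], 0.32)]
side clothes_brush [([333.0, 171.0], 0.24)]
top disc0_mid [([375.0, 240.0], 0.61)]
side disc0_mid [([344.0, 372.0], 0.78)]
```

```bash
cat >> h.py <<'E'
from scipy.spatial.transform import Rotation as Rn
_cm=bot.camera_model
def cm(name):
    m=dict(_cm(name)); m['rotation']=Rn.from_euler('xyz',m['rotation']).as_matrix(); return m
def cap(name,fn=None):
    m=cm(name); im,d=bot.capture(name)
    if fn: cv2.imwrite('pics/'+fn,im[:,:,::-1])
    return m,im,d
def tool(): 
    o=bot.get_obs(); return np.array(o['tool_pos']),Rn.from_euler('xyz',o['tcp_rot']).as_matrix(),o
E
python3 - <<'E'
from h import *
np.set_printoptions(precision=3,suppress=True)
m,im,d=cap('top'); c=im[120:290,110:430]; cv2.imwrite('pics/topc.png',cv2.resize(c,None,fx=2.5,fy=2.5,interpolation=cv2.INTER_CUBIC)[:,:,::-1])
p,R,o=tool();print(R)
E
```

```text
[[ 0.     0.391  0.92 ]
 [ 0.     0.92  -0.391]
 [-1.     0.    -0.   ]]
```

View pics/topc.png

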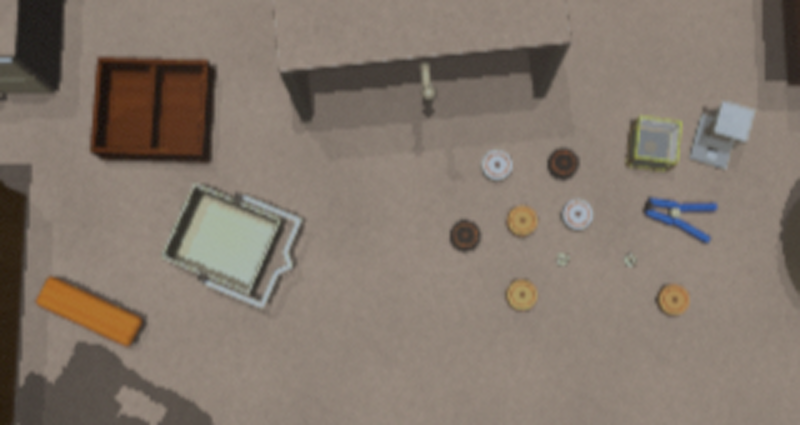

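View pics/side0.png

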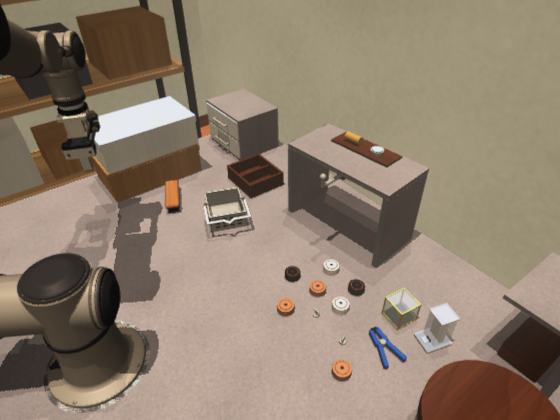

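View pics/top0.png

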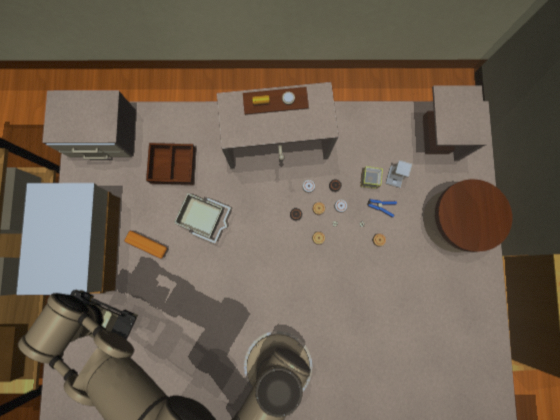

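View pics/wrist0.png

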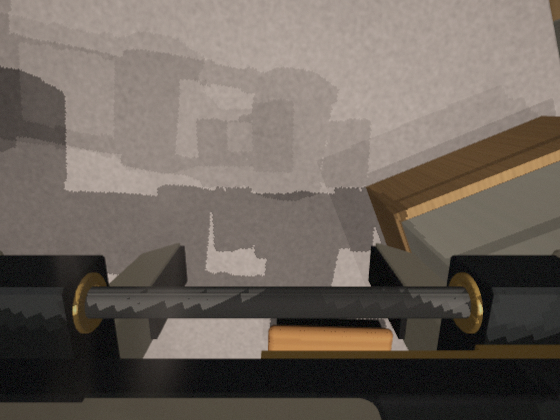

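```bash
python3 - <<'E'
from h import *
np.set_printoptions(precision=1,suppress=True)
m,im,d=cap('top')
hsv=cv2.cvtColor(im,cv2.COLOR_RGB2HSV)
for n,(u,v) in dict(A=(319,208),B=(318,238),C=(379,240)).items():
    mask=cv2.inRange(hsv[v-12:v+13,u-12:u+13],(5,110,80),(25,255,255))
    ys,xs=np.nonzero(mask); uu,vv=xs.mean()+u-12,ys.mean()+v-12
    print(n,uu,vv,len(xs),onz(m,uu,vv,20),'depthP',w(m,uu,vv,np.median(d[v-5:v+6,u-5:u+6])))
dt={}
def Z(n,u,v,z): print(n,onz(m,u,v,z), w(m,u,v,d[int(round(v)),int(round(u))]))
c=lambda x,y:(x/2.5+110,y/2.5+120)
Z('ball',*c(429,90),244)
Z('ballnn',280,158,244)
Z('hutchL',*c(281,71),240);Z('hutchR',*c(570,42),240)
# basket rim corners
for p in [(200,187),(165,256),(281,215),(251,290)]: Z('rim',*c(*p),60)
Z('peak',*c(295,257),58)
for p in [(302,215),(264,304)]: Z('bailcorner',*c(*p),58)
for n,p in dict(cube=(656,142),disp=(712,148),clamp=(676,211),cufa=(562,259),cufb=(630,260),w1=(497,165),b1=(563,163),w2=(577,214),b2=(465,235),box=(152,108),brush=(90,310)).items(): Z(n,*c(*p),15)
E
```

```text
A 318.28723404255317 207.68085106382978 94 [ 541.8 -145.3   20. ] depthP [ 542.  -145.4   18.8]
B 318.241935483871 236.8709677419355 62 [ 437.8 -143.1   20. ] depthP [ 437.8 -143.2   19.1]
C 378.97058823529414 239.19607843137254 102 [ 429. -357.   20.] depthP [ 429.1 -357.3   18.7]
ball [669.2 -11.5 244. ] [667.  -11.4 251.6]
ballnn [662.8  -6.6 244. ] [661.8  -6.5 247.9]
hutchL [695. 171. 240.] [690.7 169.1 254.1]
hutchR [ 731.2 -186.8  240. ] [ 726.1 -184.3  255.3]
rim [582.5 305.   60. ] [582.6 305.2  59. ]
rim [486.  350.4  60. ] [486.6 351.8  54.3]
rim [542.7 191.5  60. ] [542.5 191.3  61.1]
rim [438.8 230.8  60. ] [438.8 230.9  59.6]
peak [484.3 171.4  58. ] [490.9 178.4  -1.8]
bailcorner [542.9 162.6  58. ] [551.5 168.8   1.7]
bailcorner [419.7 212.9  58. ] [423.5 221.6  -1.7]
cube [ 655.1 -344.    15. ] [ 644.6 -332.6   61.2]
disp [ 646.  -424.7   15. ] [ 644.6 -422.8   21.1]
clamp [ 553.8 -368.6   15. ] [ 554.3 -369.5   11.7]
cufa [ 485.2 -203.5   15. ] [ 485.2 -203.5   14.8]
cufb [ 483.5 -300.2   15. ] [ 483.1 -299.5   18.1]
w1 [ 621.7 -113.1   15. ] [ 620.4 -112.5   21.4]
b1 [ 624.4 -208.4   15. ] [ 623.5 -207.8   19.3]
w2 [ 549.9 -226.6   15. ] [ 549.2 -225.9   19. ]
b2 [520.  -65.8  15. ] [519.6 -65.7  18. ]
box [707.7 387.9  15. ] [699.7 379.9  45.3]
brush [414.7 464.6  15. ] [413.5 457.9  36.1]
```

```bash
cat >> h.py <<'E'
def go(P,n=None):
    p,R,o=tool(); d=R.T@(np.array(P,float)-p)/10
    np.set_printoptions(precision=2,suppress=True)
    L=np.linalg.norm(d); n=n or int(np.ceil(L/3.6)); print('shift cm',d,'rows',n,'per row',d/n)
E
python3 -m handwheel '[[[0,-2.2,2.8,0],[0,-2.2,2.8,0],[0,-2.2,2.8,0],[0,-2.2,2.8,0],[0,-2.2,2.8,0],[0,-2.2,2.8,0],[0,-2.2,2.8,0],[0,-2.2,2.8,0]]]' 0.72
python3 -m handwheel '[[[0,-2.2,2.8,0],[0,-2.2,2.8,0],[0,-2.2,2.8,0],[0,-2.2,2.8,0],[0,-2.2,2.8,0],[0,-2.2,2.8,0],[0,-2.2,2.8,0],[0,-2.2,2.8,0]]]' 
python3 -m handwheel '[[[0,-2.2,2.8,0],[0,-2.2,2.8,0],[0,0,0,0],[0,0,0,0]]]' 
python3 -c "
from h import *
go((541.5,-145,110)); print(tool())
cap('wrist','w1.png');cap('top','t1.png')"
```

```text
time: 2.22
tool_pos: [343.2, 232.1, 227.0]
tcp_rot: [0.882, 1.57, 0.48]
contact_force: [1.3, 0.9, 0.6]
grip_width: 66.0
time: 2.88
tool_pos: [480.5, -17.8, 226.9]
tcp_rot: [0.677, 1.57, 0.275]
contact_force: [0.1, 0.4, 0.4]
grip_width: 66.3
time: 3.22
tool_pos: [514.6, -79.8, 226.1]
tcp_rot: [3.01, 1.57, 2.606]
contact_force: [-0.6, 1.3, 0.5]
grip_width: 66.2
shift cm [11.61 -4.94  5.05] rows 4 per row [ 2.9  -1.23  1.26]
(array([514.56, -79.78, 226.14]), array([[-0.  ,  0.39,  0.92],
       [ 0.  ,  0.92, -0.39],
       [-1.  ,  0.  , -0.  ]]), {'time': 3.2167, 'joint_positions': array([-0.3 ,  0.34,  1.54,  0.  ,  1.27, -1.47]), 'dq': array([ 0.04, -0.03,  0.04,  0.01,  0.01,  0.01]), 'tau': array([ -1.51, -41.91, -25.36,  -0.22,  -0.1 ,  -0.15]), 'tool_pos': array([514.56, -79.78, 226.14]), 'tcp_rot': array([3.01, 1.57, 2.61]), 'contact_force': array([-0.57,  1.26,  0.53]), 'moment': array([0.05, 0.01, 0.05]), 'grip_width': 66.15146956003649})
```

View pics/w1.png

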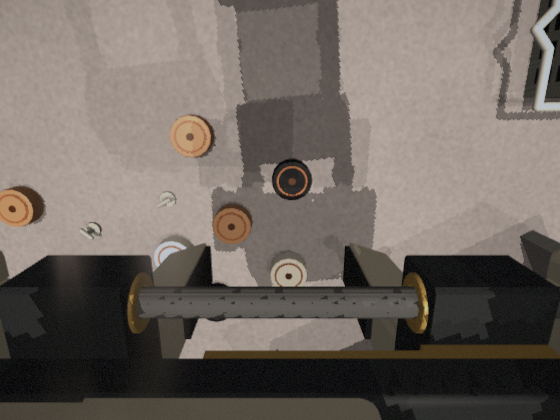

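View pics/t1.png

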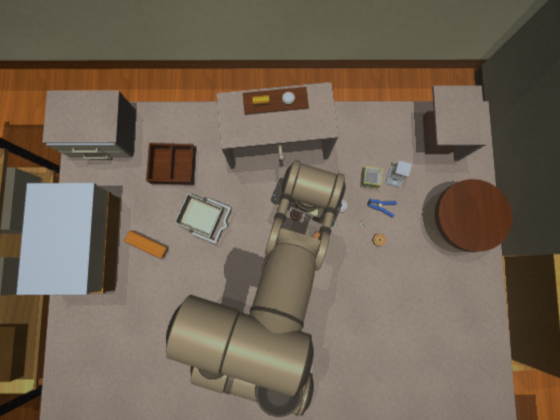

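```bash
python3 -c "
from h import *
m,im,d=cap('wrist')
for u,v in [(232,226),(190,136),(13,208)]: print(w(m,u,v,np.median(d[v-3:v+4,u-3:u+4])), onz(m,u,v,20))
cv2.imwrite('pics/cropA.png',cv2.resize(im[90:300,0:380],None,fx=2,fy=2)[:,:,::-1])
"
python3 -m handwheel '[[[2.9,-1.2,1.25,0],[2.9,-1.25,1.25,0],[2.9,-1.25,1.25,0],[2.9,-1.25,1.3,0],[0,0,0,0]]]'
python3 -c "
from h import *
go((541.5,-145,4)); cap('wrist','w2.png')"
```

```text
[ 542.35630589 -144.77517757   20.43680507] [ 542.47354548 -144.89016126   20.        ]
[ 435.98533655 -142.95813869   20.55025956] [ 435.97214249 -143.1002895    20.        ]
[ 429.46328509 -357.16123309   20.32913499] [ 429.44950389 -357.43992093   20.        ]
time: 3.78
tool_pos: [539.2, -143.6, 105.6]
tcp_rot: [-3.078, 1.563, 2.803]
contact_force: [-1.3, 1.4, 0.9]
grip_width: 66.0
shift cm [10.15 -0.04  0.35] rows 3 per row [ 3.38 -0.01  0.12]
```

View pics/cropA.png

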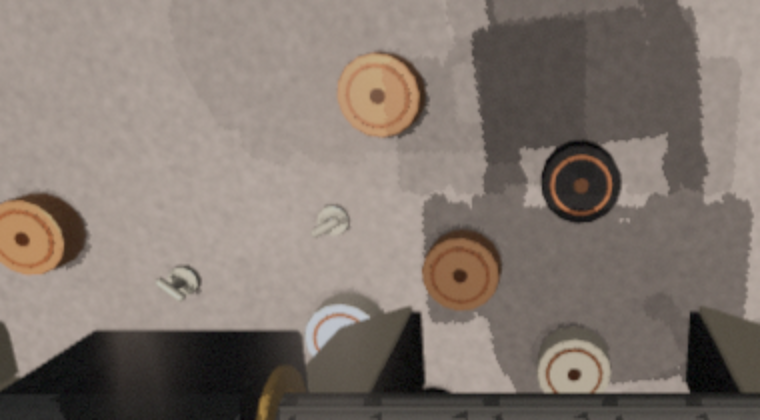

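View pics/w2.png

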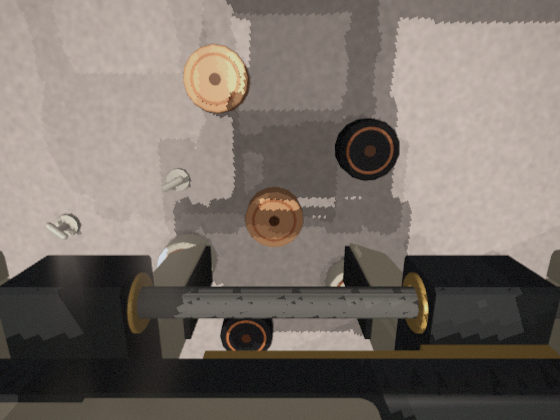

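```bash
python3 -m handwheel '[[[3.3,0,0.1,0],[3.3,0,0.1,0],[2.0,0,0.1,0],[1.0,0,0,0],[0.5,0,0,0],[0,0,0,0],[0,0,0,0]]]'
python3 -c "
from h import *
go((542,-145,4)); cap('wrist','w3.png')"
```

```text
time: 4.42
tool_pos: [545.2, -144.7, 11.5]
tcp_rot: [0.062, 1.568, -0.339]
contact_force: [0.7, -0.2, 0.9]
grip_width: 66.0
shift cm [ 0.75 -0.16 -0.29] rows 1 per row [ 0.75 -0.16 -0.29]
```

View pics/w3.png

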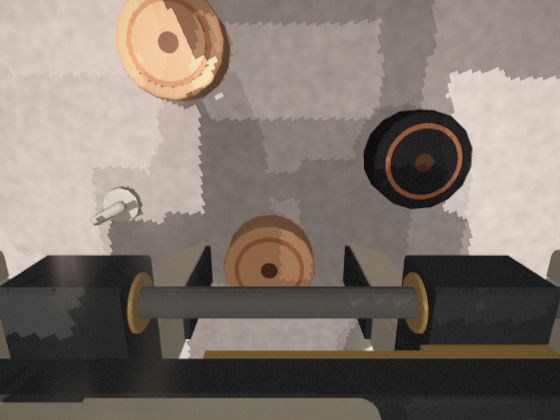

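```bash
python3 -m handwheel '[[[0.35,-0.1,-0.15,0],[0.35,-0.1,-0.1,0],[0,0,0,0]]]'
python3 -m handwheel '[[[0,0,0,0],[0,0,0,0],[0,0,0,0],[0,0,0,0],[0,0,0,0],[0,0,0,0]]]' 0.4
python3 -m handwheel '[[[-3,0,0,0],[-3,0,0,0],[-3,0,0,0],[-3,0,0,0],[-2,0,0,0],[0,0,0,0]]]'
python3 -c "
from h import *
cap('wrist','w4.png')
p,R,o=tool();print(p)"
```

```text
time: 4.72
tool_pos: [540.6, -145.7, 2.6]
tcp_rot: [3.057, 1.57, 2.655]
contact_force: [0.1, 0.3, 0.7]
grip_width: 66.4
time: 5.22
tool_pos: [541.2, -145.7, 2.8]
tcp_rot: [0.208, 1.571, -0.193]
contact_force: [-0.8, -0.1, 0.1]
grip_width: 43.5
time: 5.72
tool_pos: [543.4, -146.6, 147.5]
tcp_rot: [0.016, 1.562, -0.386]
contact_force: [0.8, -0.3, -0.0]
grip_width: 43.3
[ 542.31287024 -146.14968295  144.9895569 ]
```

View pics/w4.png

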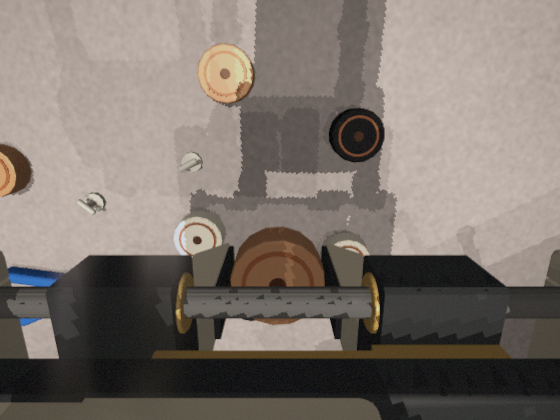

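```bash
python3 - <<'E'
from h import *
m,im,d=cap('top')
v,u=np.mgrid[170:260,165:245]
P=np.array([w(m,a,b,d[b,a]) for a,b in zip(u.ravel(),v.ravel())])
s=(P[:,2]>50)&(P[:,2]<66); Q=P[s]
print(len(Q)); c=cv2.resize(im[170:260,165:245],None,fx=8,fy=6.5,interpolation=cv2.INTER_CUBIC); cv2.imwrite('pics/bk.png',c[:,:,::-1])
mk=s.reshape(u.shape).astype(np.uint8)*255; cv2.imwrite('pics/bkm.png',cv2.resize(mk,None,fx=8,fy=6.5,interpolation=0))
# fit rect outline 130x110 bars w/3mm wall by optimisation: distance of points to rim outline
from scipy.optimize import minimize
def cost(x):
    cx,cy,t=x; dx=Q[:,0]-cx; dy=Q[:,1]-cy
    a=dx*np.cos(t)+dy*np.sin(t); b=-dx*np.sin(t)+dy*np.cos(t)
    # rim segments
    q=np.stack([np.abs(a)-63.5,np.abs(b)-53.5]); out=np.abs(np.where((q>0).any(0),np.linalg.norm(np.maximum(q,0),axis=0),q.max(0)))
    # bail segs
    def seg(p0,p1):
        p0=np.array(p0,float);dv=np.array(p1,float)-p0;tt=np.clip(((a-p0[0])*dv[0]+(b-p0[1])*dv[1])/(dv@dv),0,1)
        return np.hypot(a-p0[0]-tt*dv[0],b-p0[1]-tt*dv[1])
    for p0,p1 in [((0,64),(-90,64)),((0,-64),(-90,-64)),((-90,64),(-90,16)),((-90,-64),(-90,-16)),((-90,16),(-104,0)),((-90,-16),(-104,0))]: out=np.minimum(out,seg(p0,p1))
    return np.minimum(out,15).mean()
best=min((minimize(cost,(512+i,269+j,t),method='Nelder-Mead') for i in(-8,0,8) for j in (-8,0,8) for t in (1.1,1.2,1.3)),key=lambda r:r.fun)
print(best.x,best.fun)
cx,cy,t=best.x
for n,(a,b) in dict(peak=(-104,0),bar=(-90,36)).items():
  z=58;X=(cx+a*np.cos(t)-b*np.sin(t),cy+a*np.sin(t)+b*np.cos(t),z);print(n,X,px(m,X))
E
```

```text
532
[510.53898311 274.78052931   1.17826416] 3.807356971693226
peak (np.float64(470.7559439962455), np.float64(178.69041639785414), 58) (np.float64(225.8298353230693), np.float64(226.7185978229776), np.float64(1395.8417563073692))
bar (np.float64(442.84939094583746), np.float64(205.39667590465817), 58) (np.float64(217.9245897155937), np.float64(234.83554863497827), np.float64(1391.5273854715467))
```

View pics/bk.png

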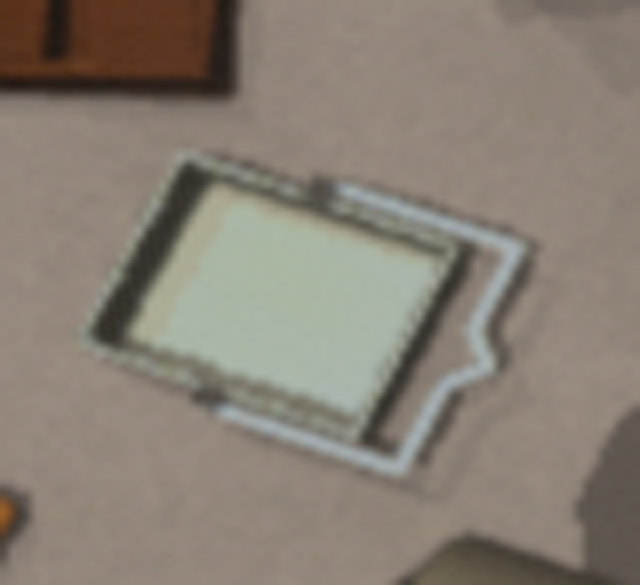

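```bash
python3 -c "
from h import *
go((535,263,145),12)"
```

```text
shift cm [ -0.21  37.37 -16.56] rows 12 per row [-0.02  3.11 -1.38]
```

```bash
python3 -m handwheel '[[[0,3.1,-1.4,0],[0,3.1,-1.4,0],[0,3.1,-1.4,0],[0,3.1,-1.4,0],[0,3.1,-1.4,0],[0,3.1,-1.4,0],[0,3.1,-1.4,0],[0,3.1,-1.4,0]]]'
python3 -m handwheel '[[[0,3.1,-1.4,0],[0,3.1,-1.4,0],[0,3.1,-1.4,0],[0,3.1,-1.4,0],[0,0,0,0],[0,0,0,0],[0,0,0,0]]]'
python3 -c "
from h import *
go((535,263,40),4); cap('wrist','w5.png')"
```

```text
time: 6.48
tool_pos: [533.7, 127.9, 140.8]
tcp_rot: [-2.675, 1.567, -3.076]
contact_force: [-0.8, 0.6, -0.4]
grip_width: 42.8
time: 7.07
tool_pos: [531.1, 261.8, 141.1]
tcp_rot: [-2.293, 1.568, -2.694]
contact_force: [0.8, -0.4, -0.5]
grip_width: 43.1
shift cm [10.1   0.29  0.33] rows 4 per row [2.53 0.07 0.08]
```

View pics/w5.png

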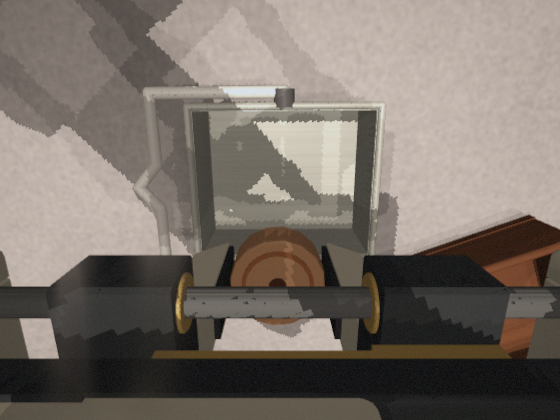

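```bash
python3 -m handwheel '[[[2.5,0.1,0.1,0],[2.5,0.1,0.1,0],[2.5,0.1,0.1,0],[2.5,0,0,0],[1.2,0,0,0],[0,0,0,0],[0,0,0,0]]]'
python3 -m handwheel '[[[0,0,0,0],[0,0,0,0],[0,0,0,0],[0,0,0,0]]]' 0.62
python3 -m handwheel '[[[-3,0,0,0],[-3,0,0,0],[-3,0,0,0],[-3,0,0,0],[0,0,0,0],[0,0,0,0]]]'
python3 -c "
from h import *
cap('wrist','w6.png')
m,im,d=cap('top','t6.png')
print([(np.round(r['point']).tolist(),round(r['conf'],2),onz(m,*r['point'],10)) for r in bot.spot_point('top','disc0_mid')])
go((437,-143,145))"
```

```text
time: 7.7
tool_pos: [536.1, 263.1, 30.8]
tcp_rot: [-2.421, 1.57, -2.824]
contact_force: [0.9, -0.1, 0.4]
grip_width: 43.3
time: 8.03
tool_pos: [536.5, 264.2, 31.9]
tcp_rot: [0.755, 1.569, 0.354]
contact_force: [0.2, 0.1, -0.3]
grip_width: 56.4
time: 8.53
tool_pos: [536.9, 264.5, 153.2]
tcp_rot: [0.745, 1.566, 0.343]
contact_force: [0.9, -0.5, -0.6]
grip_width: 56.9
[([379.0, 243.0], 0.49, array([ 416.19525446, -357.65292465,   10.        ]))]
shift cm [  0.51 -41.27   6.88] rows 12 per row [ 0.04 -3.44  0.57]
```

View pics/w6.png

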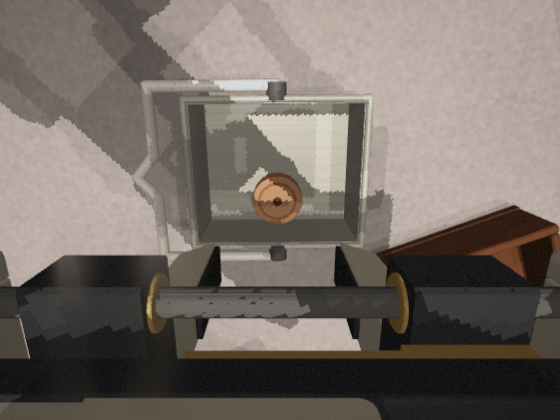

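View pics/t6.png

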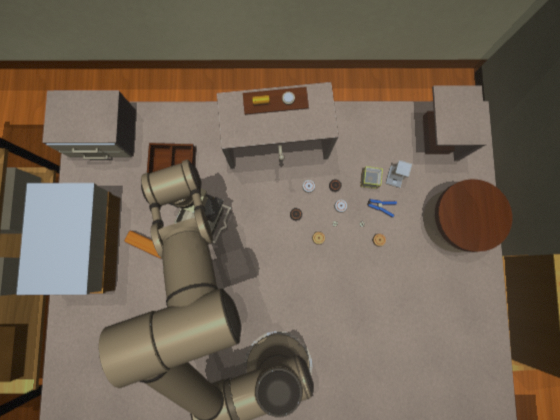

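```bash
python3 -m handwheel '[[[0,-3.4,0.6,0],[0,-3.4,0.6,0],[0,-3.4,0.6,0],[0,-3.4,0.6,0],[0,-3.4,0.6,0],[0,-3.4,0.6,0],[0,-3.4,0.6,0],[0,-3.4,0.6,0]]]' 0.72
python3 -m handwheel '[[[0,-3.4,0.6,0],[0,-3.4,0.6,0],[0,-3.4,0.6,0],[0,-3.4,0.6,0],[3,0,0,0],[3,0,0,0],[0,0,0,0],[0,0,0,0]]]'
python3 -c "
from h import *
m,im,d=cap('wrist','w7.png')
print([(np.round(r['point']).tolist(),round(r['conf'],2),onz(m,*r['point'],10)) for r in bot.spot_point('wrist','disc0_mid')])
go((436.8,-143,4))"
```

```text
time: 9.35
tool_pos: [472.3, -6.4, 149.5]
tcp_rot: [-2.941, 1.568, 2.94]
contact_force: [0.1, -0.4, 0.8]
grip_width: 66.2
time: 10.02
tool_pos: [441.1, -139.0, 89.2]
tcp_rot: [3.055, 1.565, 2.653]
contact_force: [0.4, -0.2, -0.0]
grip_width: 66.2
[]
shift cm [ 8.74 -0.56 -0.45] rows 3 per row [ 2.91 -0.19 -0.15]
```

View pics/w7.png

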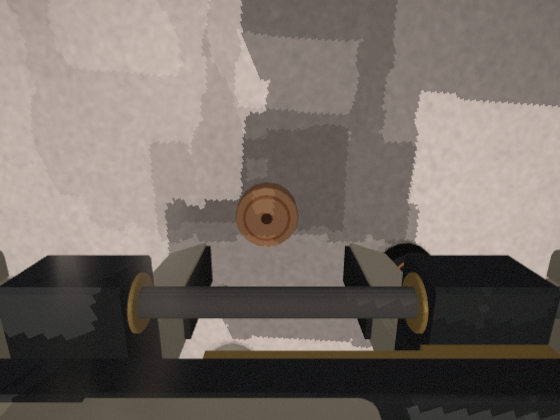

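Disc B at (267,217), just under the gripper, unmoved. Descend and grip.

```bash
python3 -m handwheel '[[[2.8,-0.2,-0.2,0],[2.8,-0.2,-0.2,0],[2.0,-0.1,-0.1,0],[0.9,0,0,0],[0,0,0,0],[0,0,0,0]]]'
python3 -c "
from h import *
go((436.8,-143,4)); m,im,d=cap('wrist','w8.png')"
```

```text
time: 10.62
tool_pos: [437.0, -142.4, 6.7]
tcp_rot: [-0.011, 1.569, -0.413]
contact_force: [0.1, -0.4, 0.7]
grip_width: 66.2
shift cm [ 0.27 -0.06  0.  ] rows 1 per row [ 0.27 -0.06  0.  ]
```

View pics/w8.png

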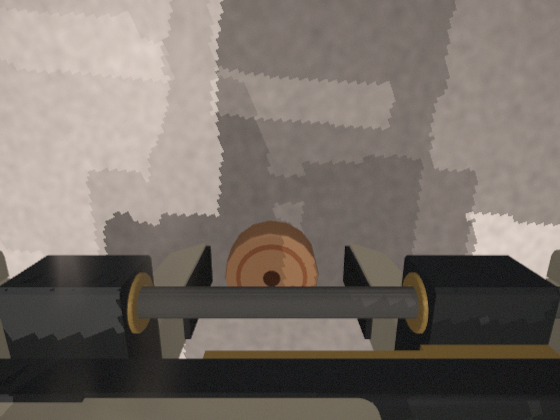

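```bash
python3 -m handwheel '[[[0.3,0,0,0],[0,0,0,0],[0,0,0,0],[0,0,0,0],[0,0,0,0],[0,0,0,0],[0,0,0,0],[0,0,0,0]]]' 0.4
python3 -m handwheel '[[[-3,0,0,0],[-3,0,0,0],[-3,0,0,0],[-3,0,0,0],[-2,0,0,0],[0,0,0,0],[0,0,0,0]]]'
python3 -c "
from h import *
go((489,285,145),12)"
```

```text
time: 11.33
tool_pos: [436.3, -142.4, 3.1]
tcp_rot: [0.076, 1.57, -0.326]
contact_force: [-0.5, 1.0, 5.9]
grip_width: 42.9
time: 11.92
tool_pos: [436.4, -142.5, 143.4]
tcp_rot: [-0.033, 1.569, -0.435]
contact_force: [-0.6, -0.9, 0.0]
grip_width: 43.4
shift cm [ -0.19  41.41 -11.88] rows 12 per row [-0.02  3.45 -0.99]
```

```bash
python3 -m handwheel '[[[0,3.4,-1,0],[0,3.4,-1,0],[0,3.4,-1,0],[0,3.4,-1,0],[0,3.4,-1,0],[0,3.4,-1,0],[0,3.4,-1,0],[0,3.4,-1,0]]]'
python3 -m handwheel '[[[0,3.4,-1,0],[0,3.4,-1,0],[0,3.4,-1,0],[0,3.4,-1,0],[0,0.6,0,0],[0,0,0,0],[0,0,0,0]]]'
python3 -c "
from h import *
go((489,285,31),4); cap('wrist','w9.png')"
```

```text
time: 12.58
tool_pos: [467.7, 140.9, 140.9]
tcp_rot: [-2.611, 1.567, -3.012]
contact_force: [2.2, 0.9, -0.3]
grip_width: 43.5
time: 13.17
tool_pos: [486.6, 285.0, 141.0]
tcp_rot: [-2.233, 1.567, -2.633]
contact_force: [0.9, -0.7, -0.8]
grip_width: 43.0
shift cm [11.    0.13  0.25] rows 4 per row [2.75 0.03 0.06]
```

View pics/w9.png

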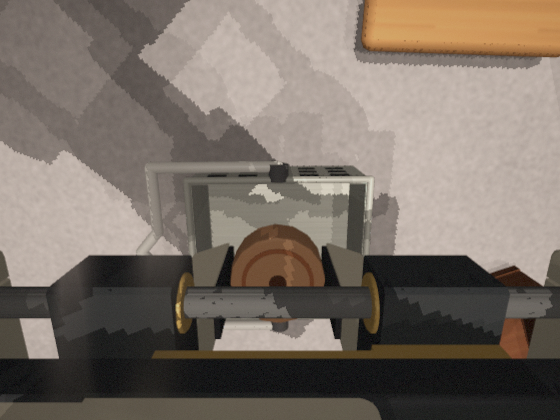

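```bash
python3 -m handwheel '[[[2.7,0,0.1,0],[2.7,0,0,0],[2.7,0,0,0],[2.2,0,0,0],[0.6,0,0,0],[0,0,0,0],[0,0,0,0]]]'
python3 -m handwheel '[[[0,0,0,0],[0,0,0,0],[0,0,0,0],[0,0,0,0]]]' 0.62
python3 -m handwheel '[[[-3,0,0,0],[-3,0,0,0],[-3,0,0,0],[-3,0,0,0],[0,0,0,0],[0,0,0,0]]]'
python3 -c "
from h import *
cap('wrist','w10.png')
m,im,d=cap('top','t10.png')
hsv=cv2.cvtColor(im,cv2.COLOR_RGB2HSV)
mask=cv2.inRange(hsv[150:280,280:420],(5,110,80),(25,255,255));n,l,s,c=cv2.connectedComponentsWithStats(mask)
print([(onz(m,a+280,b+150,20),k[4]) for k,(a,b) in zip(s[1:],c[1:]) if k[4]>20])
go((429.2,-357,145))"
```

```text
time: 13.8
tool_pos: [489.0, 284.5, 34.4]
tcp_rot: [0.735, 1.57, 0.332]
contact_force: [-0.5, -0.7, -0.4]
grip_width: 43.4
time: 14.13
tool_pos: [488.9, 285.5, 34.7]
tcp_rot: [0.837, 1.569, 0.435]
contact_force: [-0.1, -0.0, -0.3]
grip_width: 56.4
time: 14.63
tool_pos: [489.4, 285.7, 155.9]
tcp_rot: [0.803, 1.566, 0.401]
contact_force: [0.7, -0.2, -0.2]
grip_width: 57.4
[(array([ 428.70854627, -357.09677035,   20.        ]), np.int32(101))]
shift cm [  0.85 -61.39  19.7 ] rows 18 per row [ 0.05 -3.41  1.09]
```

View pics/w10.png

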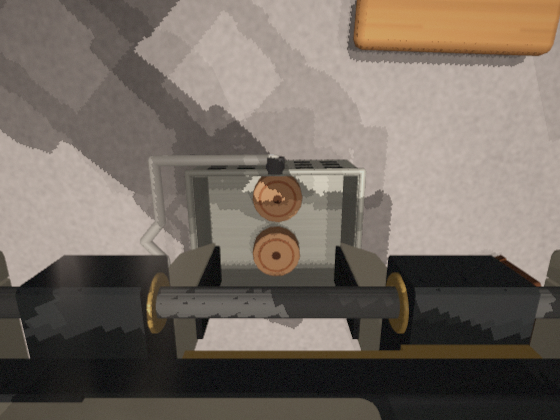

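View pics/t10.png

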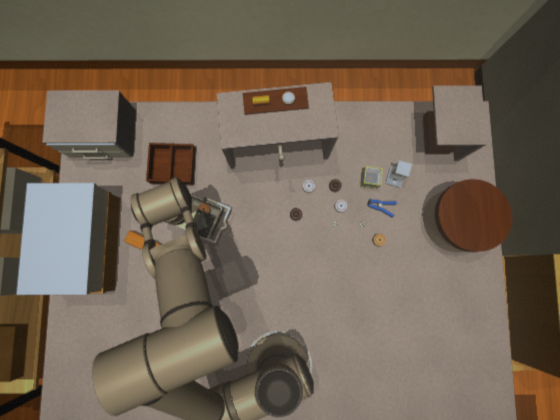

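```bash
python3 -m handwheel '[[[0,-3.4,1.1,0],[0,-3.4,1.1,0],[0,-3.4,1.1,0],[0,-3.4,1.1,0],[0,-3.4,1.1,0],[0,-3.4,1.1,0],[0,-3.4,1.1,0],[0,-3.4,1.1,0]]]' 0.72
python3 -m handwheel '[[[0,-3.4,1.1,0],[0,-3.4,1.1,0],[0,-3.4,1.1,0],[0,-3.4,1.1,0],[0,-3.4,1.1,0],[0,-3.4,1.1,0],[0,-3.4,1.1,0],[0,-3.4,1.1,0]]]'
python3 -m handwheel '[[[0,-3.4,1.1,0],[0,-3.4,1.0,0],[3,0,0,0],[3,0,0,0],[0,0,0,0],[0,0,0,0]]]'
python3 -c "
from h import *
m,im,d=cap('wrist','w11.png')
go((429,-357,4))"
```

```text
time: 15.4
tool_pos: [461.7, -0.9, 152.4]
tcp_rot: [-2.935, 1.568, 2.946]
contact_force: [0.5, 0.1, 0.1]
grip_width: 66.0
time: 16.07
tool_pos: [436.5, -285.4, 152.1]
tcp_rot: [2.766, 1.568, 2.364]
contact_force: [0.0, 1.2, 1.0]
grip_width: 66.3
time: 16.57
tool_pos: [429.1, -353.7, 91.5]
tcp_rot: [2.699, 1.564, 2.297]
contact_force: [0.3, -0.4, 0.8]
grip_width: 66.2
shift cm [ 8.94 -0.28 -0.  ] rows 3 per row [ 2.98 -0.09 -0.  ]
```

View pics/w11.png

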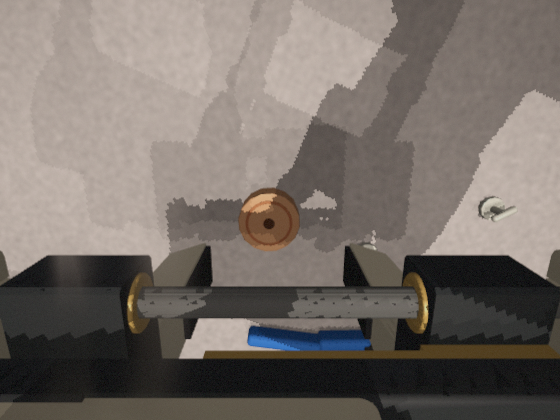

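```bash
python3 -m handwheel '[[[2.8,-0.1,0,0],[2.8,-0.1,0,0],[2.0,-0.1,0,0],[1.2,0,0,0],[0,0,0,0],[0,0,0,0]]]'
python3 -m handwheel '[[[0,0,0,0],[0,0,0,0],[0,0,0,0],[0,0,0,0],[0,0,0,0],[0,0,0,0],[0,0,0,0]]]' 0.4
python3 -m handwheel '[[[-3,0,0,0],[-3,0,0,0],[-3,0,0,0],[-3,0,0,0],[-2.5,0,0,0],[0,0,0,0],[0,0,0,0]]]'
python3 -c "
from h import *
m,im,d=cap('wrist','w12.png')
go((512,274.5,150),19)"
```

```text
time: 17.12
tool_pos: [430.0, -358.0, 6.9]
tcp_rot: [-0.368, 1.569, -0.769]
contact_force: [0.8, -0.1, 0.0]
grip_width: 66.3
time: 17.7
tool_pos: [429.7, -358.2, 6.7]
tcp_rot: [-0.343, 1.569, -0.745]
contact_force: [-0.1, 1.5, 6.6]
grip_width: 43.2
time: 18.28
tool_pos: [429.7, -358.3, 152.1]
tcp_rot: [-0.4, 1.568, -0.802]
contact_force: [-0.6, 0.5, -0.6]
grip_width: 43.1
shift cm [  0.06  61.43 -17.09] rows 19 per row [ 0.    3.23 -0.9 ]
```

View pics/w12.png

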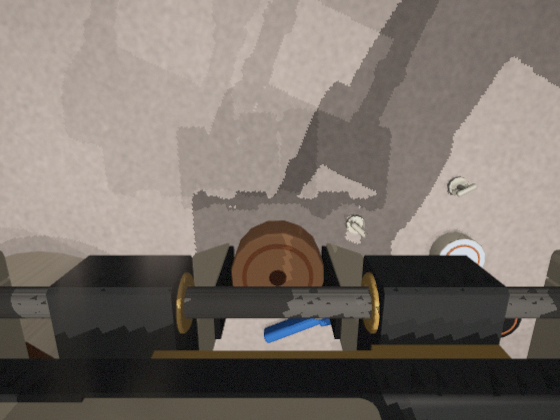

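```bash
python3 -m handwheel '[[[0,3.2,-0.9,0],[0,3.2,-0.9,0],[0,3.2,-0.9,0],[0,3.2,-0.9,0],[0,3.2,-0.9,0],[0,3.2,-0.9,0],[0,3.2,-0.9,0],[0,3.2,-0.9,0]]]'
python3 -m handwheel '[[[0,3.2,-0.9,0],[0,3.2,-0.9,0],[0,3.2,-0.9,0],[0,3.2,-0.9,0],[0,3.2,-0.9,0],[0,3.2,-0.9,0],[0,3.2,-0.9,0],[0,3.2,-0.9,0]]]'
python3 -m handwheel '[[[0,3.2,-0.9,0],[0,3.2,-0.9,0],[0,3.2,-0.9,0],[0,0.6,0,0],[0,0,0,0],[0,0,0,0]]]'
python3 -c "
from h import *
m,im,d=cap('wrist','w13.png')
go((512,275,38),4)"
```

```text
time: 19.0
tool_pos: [462.0, -92.2, 149.1]
tcp_rot: [-3.134, 1.567, 2.747]
contact_force: [0.8, 0.7, 0.5]
grip_width: 43.1
time: 19.67
tool_pos: [495.8, 171.2, 148.9]
tcp_rot: [-2.557, 1.567, -2.958]
contact_force: [0.5, -0.7, -0.1]
grip_width: 43.2
time: 20.17
tool_pos: [511.1, 273.5, 149.1]
tcp_rot: [-2.249, 1.567, -2.65]
contact_force: [0.2, -0.1, -1.1]
grip_width: 43.2
shift cm [11.15  0.24  0.  ] rows 4 per row [2.79 0.06 0.  ]
```

View pics/w13.png

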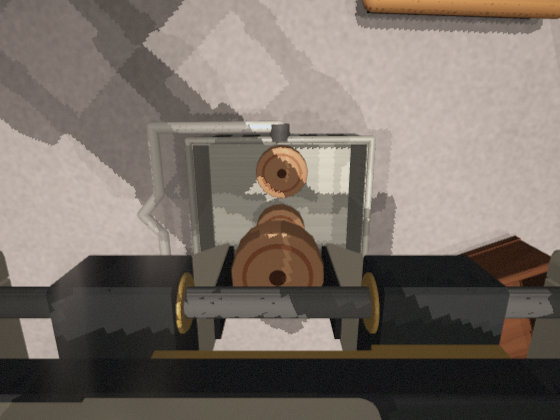

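```bash
python3 -m handwheel '[[[2.8,0.1,0,0],[2.8,0,0,0],[2.8,0,0,0],[2.2,0,0,0],[0.5,0,0,0],[0,0,0,0],[0,0,0,0]]]'
python3 -m handwheel '[[[0,0,0,0],[0,0,0,0],[0,0,0,0],[0,0,0,0]]]' 0.62
python3 -m handwheel '[[[-3,0,0,0],[-3,0,0,0],[-3,0,0,0],[-3,0,0,0],[-3,0,1,0],[0,0,0,0],[0,0,0,0]]]'
python3 -c "
from h import *
m,im,d=cap('wrist','w14.png')
m,im,d=cap('top','t14.png')
m,im,d=cap('side','s14.png')"
```

```text
time: 20.8
tool_pos: [513.0, 274.4, 40.6]
tcp_rot: [0.756, 1.57, 0.353]
contact_force: [-0.2, 0.0, 0.6]
grip_width: 42.8
time: 21.13
tool_pos: [512.8, 275.3, 40.7]
tcp_rot: [0.807, 1.569, 0.405]
contact_force: [0.5, 0.1, 0.3]
grip_width: 56.4
time: 21.72
tool_pos: [522.7, 271.4, 192.0]
tcp_rot: [0.757, 1.566, 0.355]
contact_force: [0.0, 0.3, 0.2]
grip_width: 57.2
```

View pics/w14.png

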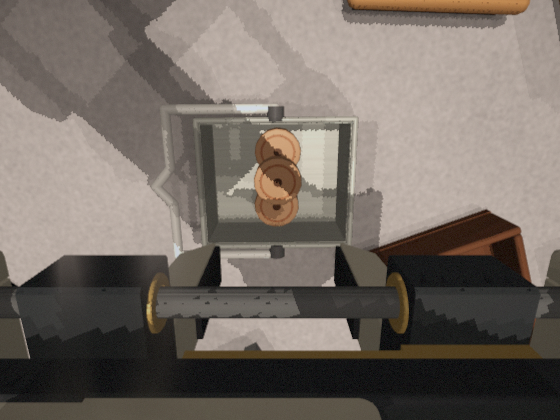

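View pics/s14.png

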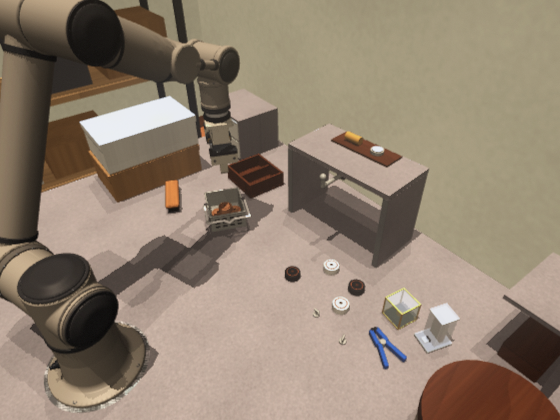

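```bash
python3 - <<'E'
from h import *
m,im,d=cap('side')
for n in ['bail_top','basket_mid','bail_bar']:
  print(n,bot.spot_point('side',n))
cx,cy,t=511,274.7,1.178
for a in (-90,-104): print(px(m,(cx+a*np.cos(t),cy+a*np.sin(t),58)))
cv2.imwrite('pics/s15.png',cv2.resize(im[150:260,170:290],None,fx=6,fy=5,interpolation=cv2.INTER_CUBIC)[:,:,::-1])
go((457,145,192))
E
```

```text
bail_top [{'point': [230.5, 221.1], 'conf': 0.69}]
basket_mid [{'point': [226.3, 210.3], 'conf': 0.93}]
bail_bar [{'point': [214.8, 215.7], 'conf': 0.71}, {'point': [216.5, 222.0], 'conf': 0.45}]
(np.float64(227.36600483612045), np.float64(219.64308340165582), np.float64(1277.7207280151274))
(np.float64(228.09435965856355), np.float64(222.5244403393618), np.float64(1267.1371598703804))
shift cm [ -0.31 -14.11  -0.96] rows 4 per row [-0.08 -3.53 -0.24]
```

View pics/s15.png

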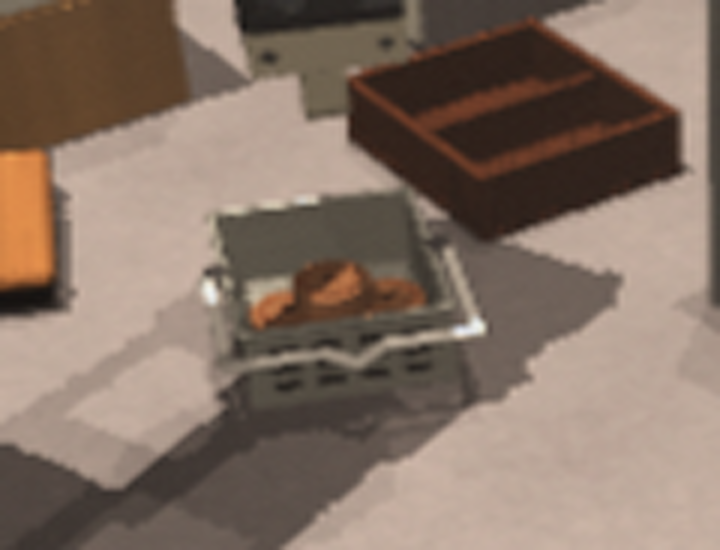

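```bash
python3 - <<'E'
from h import *
m,im,d=cap('wrist')
cv2.imwrite('pics/w15.png',cv2.resize(im[90:270,130:390],None,fx=3,fy=3,interpolation=cv2.INTER_CUBIC)[:,:,::-1])
for n in ['bail_top','bail_bar','basket_mid']:
  for r in bot.spot_point('wrist',n): print(n,r,onz(m,*r['point'],58 if n[1]=='a' and n[0:2]=='ba' and n!='basket_mid' else 30))
E
```

```text
bail_bar {'point': [170.0, 144.2], 'conf': 0.58} [444.38675255 206.87039542  58.        ]
bail_bar {'point': [277.0, 204.1], 'conf': 0.28} [526.2550562  268.24668092  58.        ]
```

View pics/w15.png

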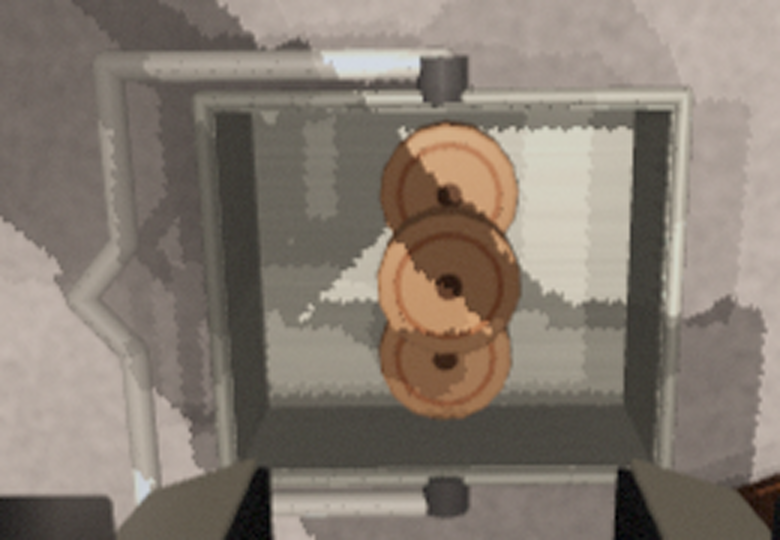

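```bash
python3 - <<'E'
from h import *
np.set_printoptions(precision=1,suppress=True)
m=cm('wrist')
f=lambda x,y,z:onz(m,130+x/3,90+y/3,z)[:2]
C=[f(205,102,60),f(683,98,60),f(663,472,60),f(232,465,60)]
print(C, np.mean(C,0)); 
e1,e2=f(443,80,58),f(445,497,58); print('ears',e1,e2,(e1+e2)/2,np.linalg.norm(e1-e2))
pk=f(84,300,58);print('peak',pk); c1=f(112,62,58);print('corner',c1)
v=(e1+e2)/2-pk; print('len',np.linalg.norm(v),'yaw',np.arctan2(v[1],v[0]),'from ears',np.arctan2(*(e1-e2)[::-1])-np.pi/2)
v=C[1]-C[0];print(np.arctan2(v[1],v[0]),np.linalg.norm(v))
go((457,145,192))
E
```

```text
[array([439.6, 236.2]), array([489. , 355.4]), array([589.5, 313.9]), array([537.2, 196.3])] [513.8 275.4]
ears [459.5 297.6] [572.4 250.4] [515.9 274. ] 122.3695265832131
peak [475.5 179. ]
corner [420.4 217.4]
len 103.21346315467038 yaw 1.168289101325354 from ears 1.1749959258125862
1.177848288300932 128.99644253582537
shift cm [ -0.25 -14.13  -1.  ] rows 4 per row [-0.06 -3.53 -0.25]
```

```bash
python3 -m handwheel '[[[0,-3.5,-0.15,0],[0,-3.5,-0.15,0],[0,-3.5,-0.15,0],[0,-3.5,-0.15,0],[0,0,0,0],[3,0,0,0],[3,0,0,0],[0,0,0,0]]]' 0
python3 -m handwheel '[[[3,0,0,0],[3,0,0,0],[2.6,0,0,0],[0,0,0,0],[0,0,0,0]]]'
python3 -c "
from h import *
m,im,d=cap('wrist','w16.png');m,im,d=cap('side','s16.png')
cv2.imwrite('pics/s16c.png',cv2.resize(im[130:270,150:310],None,fx=5,fy=4,interpolation=cv2.INTER_CUBIC)[:,:,::-1])
go((460.6,145.5,43)); print(tool()[2]['grip_width'])"
```

```text
time: 22.93
tool_pos: [458.4, 144.2, 125.7]
tcp_rot: [-2.619, 1.563, -3.021]
contact_force: [-1.2, -0.4, -0.6]
grip_width: 8.0
time: 23.35
tool_pos: [461.3, 144.9, 44.0]
tcp_rot: [-2.652, 1.569, -3.054]
contact_force: [0.4, -0.8, 0.8]
grip_width: 0.3
shift cm [ 0.26 -0.04 -0.21] rows 1 per row [ 0.26 -0.04 -0.21]
0.2504841735900147
```

View pics/w16.png

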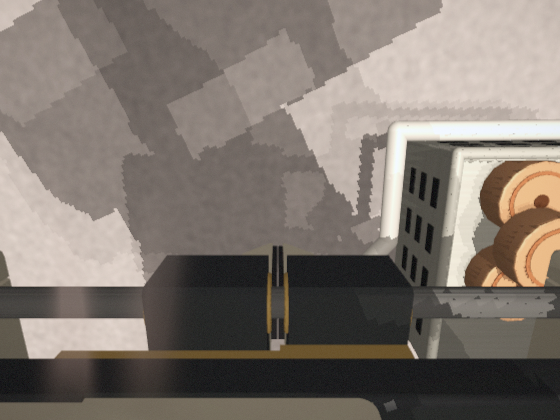

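View pics/s16c.png

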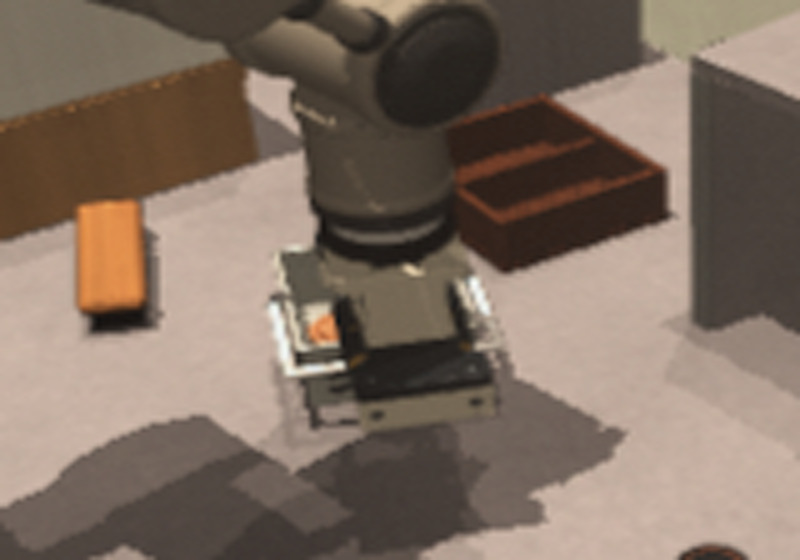

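```bash
python3 -m handwheel '[[[0,0.7,0,0],[0,0.6,0,0],[0,0,0,0],[0,0,0,0]]]'
python3 -c "
from h import *
print(np.mean([ (bot.capture('wrist'),bot.get_obs()['contact_force'])[1] for i in range(4)],0))"
python3 -m handwheel '[[[0,0.4,0,0],[0,0,0,0],[0,0,0,0]]]'
python3 -c "
from h import *
print(np.mean([ (bot.capture('wrist'),bot.get_obs()['contact_force'])[1] for i in range(4)],0));cap('wrist','w17.png')"
```

```text
time: 23.78
tool_pos: [466.9, 157.2, 44.5]
tcp_rot: [0.613, 1.569, 0.212]
contact_force: [-0.2, 0.1, 0.2]
grip_width: 0.2
[-0.50317506  0.29153454  0.14246339]
time: 24.23
tool_pos: [468.0, 160.4, 43.7]
tcp_rot: [2.931, 1.571, 2.529]
contact_force: [-0.5, 0.2, 1.2]
grip_width: 0.7
[-0.03042431  0.16234999  0.02431923]
```

View pics/w17.png

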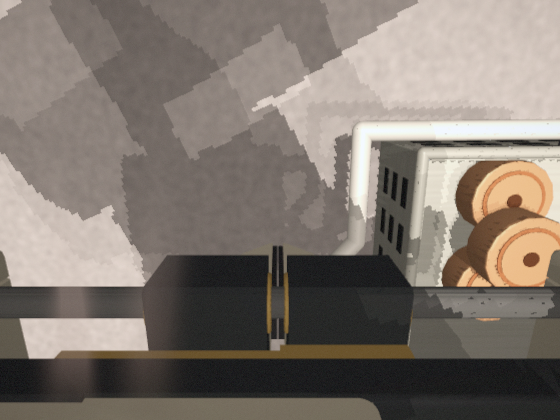

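```bash
cat > f.py <<'E'
from h import *
print(np.mean([ (bot.capture('wrist'),bot.get_obs()['contact_force'])[1] for i in range(4)],0), tool()[0])
E
for i in 1; do python3 -m handwheel '[[[0,0.4,0,0],[0,0,0,0],[0,0,0,0]]]' >/dev/null; python3 f.py; done
python3 -m handwheel '[[[0,0.3,0,0],[0,0,0,0],[0,0,0,0]]]' >/dev/null; python3 f.py
python3 -m handwheel '[[[0,0.3,0,0],[0,0,0,0],[0,0,0,0]]]' >/dev/null; python3 f.py
python3 -c "
from h import *
cap('wrist','w18.png')"
```

```text
[0.26064909 0.18438809 0.0273398 ] [469.55086463 164.05976736  43.73288525]
[-0.28692278  0.25390791 -0.30051038] [470.74498266 166.78840249  43.74615866]
[-0.06394584 -0.17245811 -0.01421571] [471.93681669 169.58433228  43.74494856]
```

View pics/w18.png

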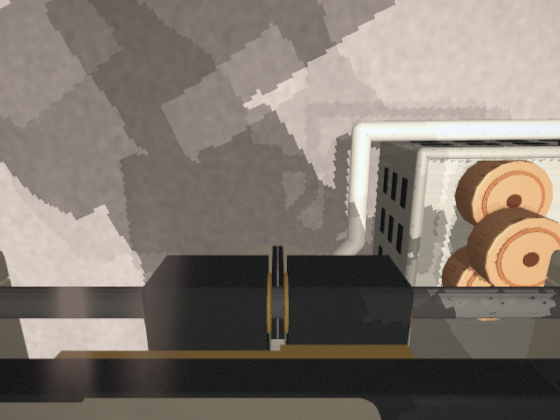

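```bash
python3 -m handwheel '[[[-0.4,0.1,0,0],[-0.4,0.1,0,0],[-0.4,0.1,0,0],[-0.5,0.1,0,0],[-0.5,0.1,0,0],[-0.5,0.1,0,0],[-0.5,0.1,0,0],[0,0,0,0]]]'
python3 -c "
from h import *
m,im,d=cap('wrist','w19.png');m,im,d=cap('side','s19.png')
cv2.imwrite('pics/s19c.png',cv2.resize(im[130:270,150:310],None,fx=5,fy=4,interpolation=cv2.INTER_CUBIC)[:,:,::-1])
"
```

```text
time: 26.55
tool_pos: [475.3, 176.3, 76.9]
tcp_rot: [0.639, 1.569, 0.237]
contact_force: [0.4, 0.1, -0.9]
grip_width: 0.3
```

View pics/w19.png

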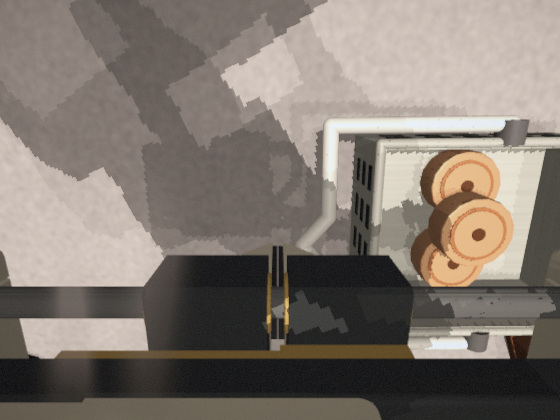

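View pics/s19c.png

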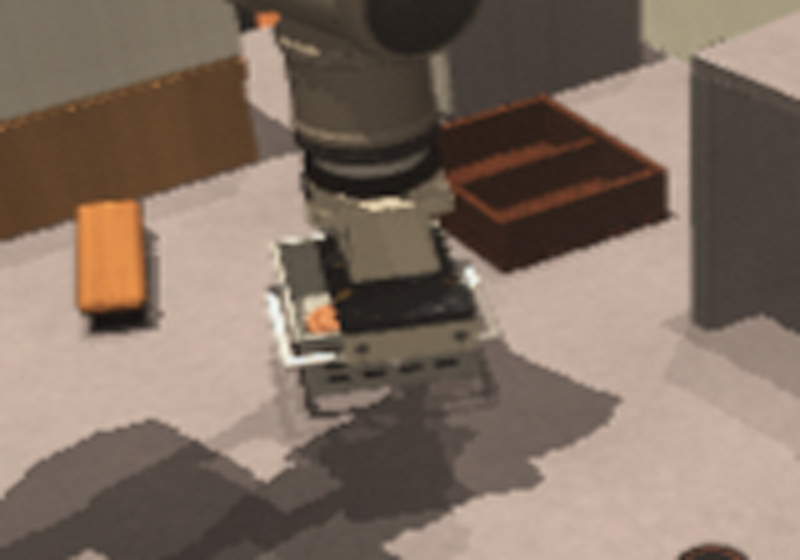

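```bash
python3 - <<'E'
from h import *
np.set_printoptions(precision=1,suppress=True)
m,im,d=cap('wrist')
for u,v in [(328,130),(329,170),(327,210),(310,236),(420,126),(515,132),(375,180),(480,340)]: print(u,v,w(m,u,v,d[v,u]))
E
```

```text
328 130 [425.2 223.6  61.4]
329 170 [444.1 217.2  60.4]
327 210 [463.5 208.8  60.6]
310 236 [473.5 195.3  60.8]
420 126 [440.8 265.4  61.9]
515 132 [461.2 306.3  63.5]
375 180 [458.2 237.1  60.2]
480 340 [569.8 262.1  64.5]
```

```bash
python3 -m handwheel '[[[-3,0,0,0],[-2,0,0,0],[0,0,0,0],[0,0,0,0],[0,0,0,0]]]' 0.16
python3 -c "
from h import *
go((447.4,215.2,127))"
```

```text
time: 27.12
tool_pos: [474.0, 175.8, 125.0]
tcp_rot: [-2.579, 1.57, -2.981]
contact_force: [1.2, 0.1, 0.0]
grip_width: 14.7
shift cm [-0.2   2.59 -3.99] rows 2 per row [-0.1   1.29 -2.  ]
```

```bash
python3 -m handwheel '[[[0,1.3,-2,0],[0,1.3,-2,0],[0,0,0,0],[0,0,0,0],[0,0,0,0]]]'
python3 -c "
from h import *
go((447.4,215.2,75));m,im,d=cap('wrist','w20.png')"
```

```text
time: 27.53
tool_pos: [447.8, 215.2, 124.9]
tcp_rot: [-2.253, 1.569, -2.655]
contact_force: [-0.4, 0.1, 0.7]
grip_width: 14.7
shift cm [ 4.99 -0.01 -0.03] rows 2 per row [ 2.5  -0.   -0.01]
```

View pics/w20.png

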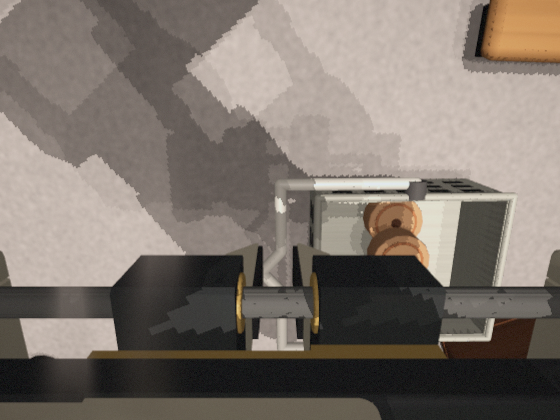

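```bash
python3 - <<'E'
from h import *
np.set_printoptions(precision=1,suppress=True)
m,im,d=cap('wrist'); p,R,o=tool()
for v in (200,215,230,240):
    row=d[v,270:305]; hh=[(u,w(m,u,v,d[v,u])) for u in range(270,306)]
    s=[R.T@(P-p) for u,P in hh if 50<P[2]<66]; s=np.array(s); print(v,len(s),s[:,1].min() if len(s) else 0,s[:,1].max() if len(s) else 0,s[:,2].mean() if len(s) else 0)
for v in (215,230):
    print([w(m,u,v,d[v,u])[2].round() for u in range(300,330)])
    print([round((R.T@(w(m,u,v,d[v,u])-p))[1]) for u in range(300,330)])
E
```

```text
200 12 -1.7618342213127924 5.664694358755282 -15.507024017062284
215 12 -1.7620489340167083 5.690157304685319 -5.05927333303036
230 11 -1.7796949457198592 5.818047833065079 5.811499997267974
240 11 -1.0850095240422137 5.8509859187309265 12.977193665783556
[np.float64(-1.0), np.float64(-0.0), np.float64(0.0), np.float64(-1.0), np.float64(-1.0), np.float64(-1.0), np.float64(-1.0), np.float64(1.0), np.float64(-1.0), np.float64(-1.0), np.float64(6.0), np.float64(19.0), np.float64(29.0), np.float64(32.0), np.float64(60.0), np.float64(63.0), np.float64(62.0), np.float64(63.0), np.float64(61.0), np.float64(62.0), np.float64(62.0), np.float64(61.0), np.float64(1.0), np.float64(4.0), np.float64(3.0), np.float64(2.0), np.float64(3.0), np.float64(2.0), np.float64(3.0), np.float64(2.0)]
[19, 20, 21, 22, 23, 24, 25, 25, 26, 27, 27, 27, 27, 27, 25, 25, 26, 26, 27, 28, 28, 29, 38, 39, 40, 41, 41, 42, 43, 44]
[np.float64(-1.0), np.float64(1.0), np.float64(-1.0), np.float64(-0.0), np.float64(-1.0), np.float64(-1.0), np.float64(-1.0), np.float64(-0.0), np.float64(-0.0), np.float64(-1.0), np.float64(13.0), np.float64(19.0), np.float64(25.0), np.float64(32.0), np.float64(61.0), np.float64(61.0), np.float64(62.0), np.float64(62.0), np.float64(64.0), np.float64(62.0), np.float64(62.0), np.float64(59.0), np.float64(2.0), np.float64(2.0), np.float64(4.0), np.float64(3.0), np.float64(3.0), np.float64(2.0), np.float64(2.0), np.float64(3.0)]
[20, 20, 21, 22, 23, 24, 25, 26, 27, 28, 27, 27, 27, 27, 25, 25, 26, 27, 27, 28, 29, 30, 39, 39, 40, 41, 42, 43, 44, 44]
```

```bash
python3 -m handwheel '[[[2.5,0.1,0,0],[2.5,0,0,0],[0.8,0,0,0],[0,0,0,0],[0,0,0,0]]]'
python3 f.py
python3 -m handwheel '[[[0.5,0,0,0],[0.5,0,0,0],[0,0,0,0],[0,0,0,0]]]'
python3 f.py
python3 -c "
from h import *
m,im,d=cap('wrist','w21.png')"
```

```text
time: 28.05
tool_pos: [448.7, 216.1, 67.9]
tcp_rot: [-2.507, 1.57, -2.91]
contact_force: [-0.1, 0.1, 0.8]
grip_width: 14.8
[ 0.22888538 -0.25112419  0.29213557] [449.15295003 216.60391365  68.88662919]
time: 28.58
tool_pos: [448.0, 216.4, 57.4]
tcp_rot: [-2.536, 1.57, -2.937]
contact_force: [0.1, -0.0, 0.6]
grip_width: 14.3
[-0.30883823  0.10586275  0.41781221] [448.38811993 216.49702146  57.79686479]
```

View pics/w21.png

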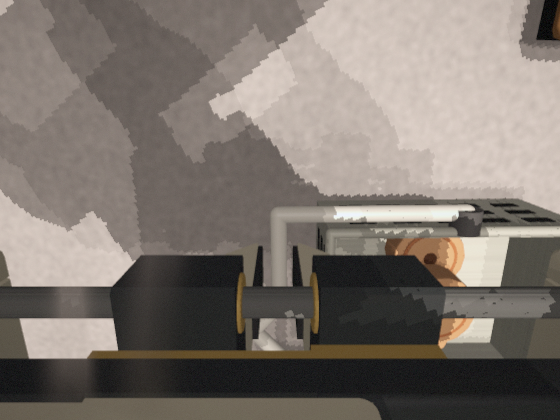

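```bash
python3 -m handwheel '[[[0.4,0,0,0],[0.4,0,0,0],[0.4,0,0,0],[0,0,0,0],[0,0,0,0]]]'
python3 f.py
python3 -m handwheel '[[[0,0,0,0],[0,0,0,0],[0,0,0,0],[0,0,0,0]]]' 0
python3 f.py; python3 -c "
from h import *
print(tool()[2]['grip_width'])"
```

```text
time: 29.25
tool_pos: [448.0, 216.3, 45.3]
tcp_rot: [-2.481, 1.57, -2.882]
contact_force: [0.3, 0.3, 0.7]
grip_width: 14.6
[ 0.07749638  0.24394304 -0.25656391] [448.43368725 216.47245505  45.82899519]
time: 29.78
tool_pos: [448.5, 216.5, 45.9]
tcp_rot: [0.8, 1.57, 0.398]
contact_force: [0.1, -0.0, 0.2]
grip_width: 7.2
[0.34309292 0.22523495 1.31446597] [448.46811869 216.50054928  45.84269047]
6.633337583389265
```

```bash
python3 -m handwheel '[[[-0.9,0.04,0,0],[-0.89,0.13,0,0],[-0.87,0.22,0,0],[-0.84,0.31,0,0],[0,0,0,0],[0,0,0,0]]]'
python3 f.py
python3 -c "
from h import *
m,im,d=cap('wrist','w22.png');m,im,d=cap('side','s22.png')
cv2.imwrite('pics/s22c.png',cv2.resize(im[130:270,150:310],None,fx=5,fy=4,interpolation=cv2.INTER_CUBIC)[:,:,::-1])"
```

```text
time: 30.48
tool_pos: [451.7, 223.3, 81.6]
tcp_rot: [0.745, 1.569, 0.344]
contact_force: [0.6, 0.8, -2.7]
grip_width: 6.8
[ 0.59578324  0.66221061 -1.10660842] [451.15640932 222.9025554   80.5469728 ]
```

View pics/s22c.png

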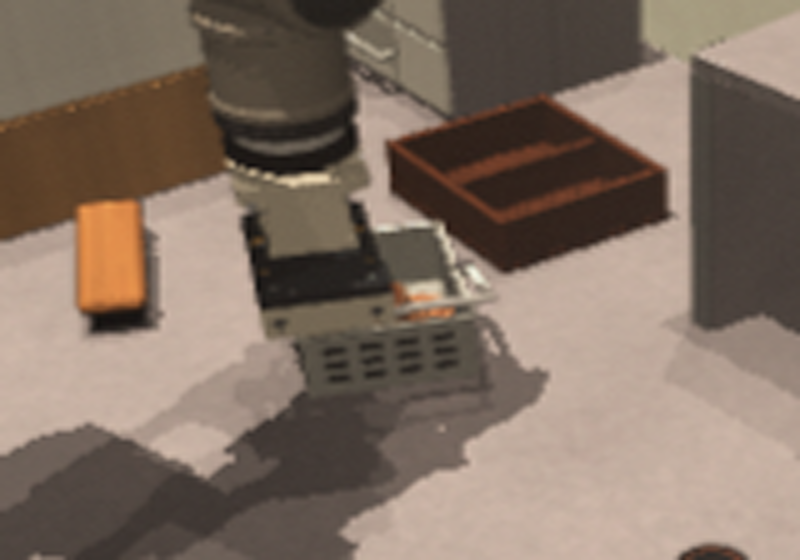

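View pics/w22.png

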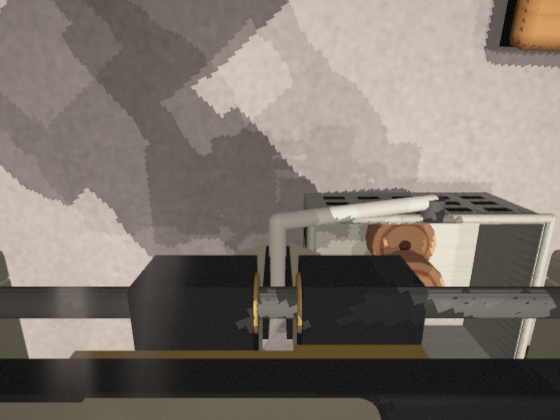

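```bash
python3 -m handwheel '[[[-0.81,0.39,0,0],[-0.77,0.47,0,0],[-0.72,0.55,0,0],[-0.66,0.61,0,0],[-0.59,0.68,0,0],[-0.52,0.73,0,0],[0,0,0,0],[0,0,0,0]]]'
python3 f.py
python3 -c "
from h import *
m,im,d=cap('wrist','w23.png');m,im,d=cap('side','s23.png')
cv2.imwrite('pics/s23c.png',cv2.resize(im[130:270,150:310],None,fx=5,fy=4,interpolation=cv2.INTER_CUBIC)[:,:,::-1])"
```

```text
time: 31.45
tool_pos: [464.8, 255.2, 121.7]
tcp_rot: [0.96, 1.57, 0.559]
contact_force: [-0.1, 0.4, -0.7]
grip_width: 6.6
[ 0.01880989  0.91427962 -1.42861402] [464.38848221 254.3570101  121.19918099]
```

View pics/s23c.png

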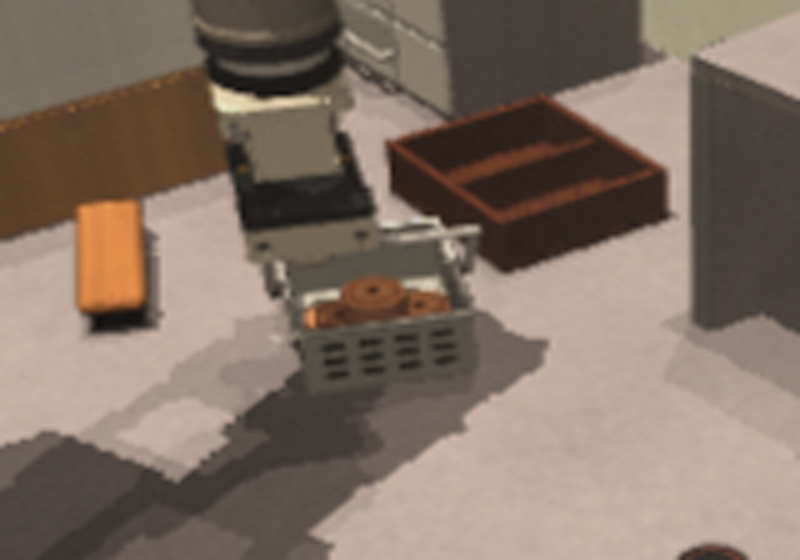

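View pics/w23.png

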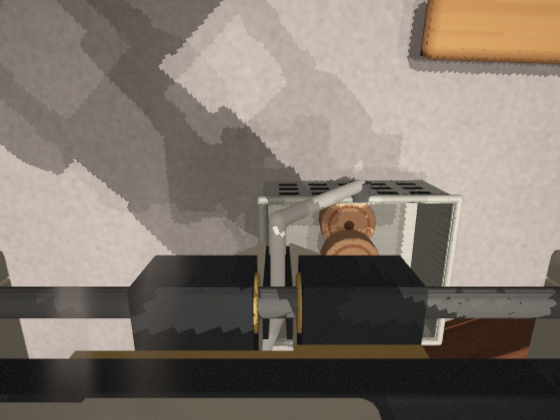

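```bash
python3 -m handwheel '[[[-0.44,0.78,0,0],[-0.36,0.82,0,0],[-0.27,0.85,0,0],[-0.2,0.88,0,0],[-0.11,0.89,0,0],[0,0.6,0,0],[0,0,0,0],[0,0,0,0]]]'
python3 -m handwheel '[[[0,0,0,0],[0,0,0,0],[0,0,0,0],[0,0,0,0],[0,0,0,0]]]'
python3 f.py
python3 -c "
from h import *
m,im,d=cap('wrist','w24.png');m,im,d=cap('side','s24.png')
cv2.imwrite('pics/s24c.png',cv2.resize(im[130:270,150:310],None,fx=5,fy=4,interpolation=cv2.INTER_CUBIC)[:,:,::-1])"
```

```text
time: 32.42
tool_pos: [483.1, 299.1, 134.8]
tcp_rot: [-2.24, 1.57, -2.641]
contact_force: [0.2, -0.2, -3.4]
grip_width: 6.5
time: 32.83
tool_pos: [483.4, 298.6, 135.3]
tcp_rot: [1.281, 1.571, 0.879]
contact_force: [0.5, 0.1, -2.7]
grip_width: 6.8
[ 0.23706826  0.37212016 -2.95795371] [483.32591037 298.76256686 135.27843686]
```

View pics/s24c.png

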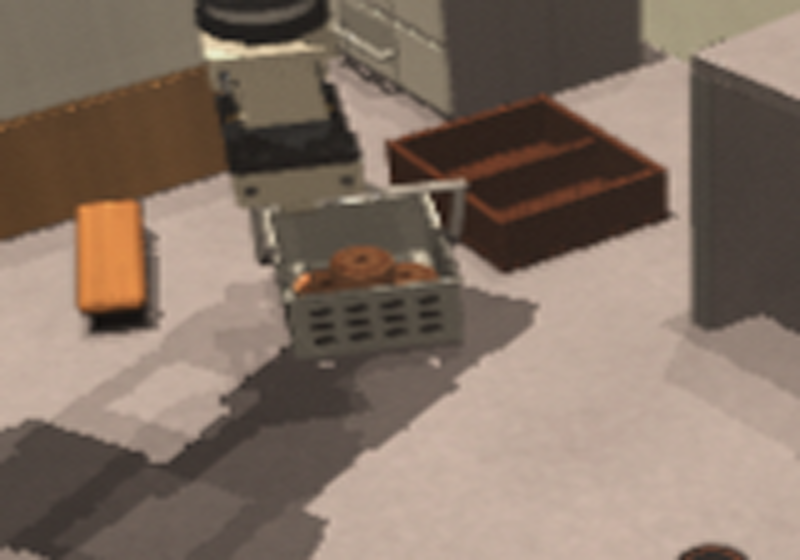

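View pics/w24.png

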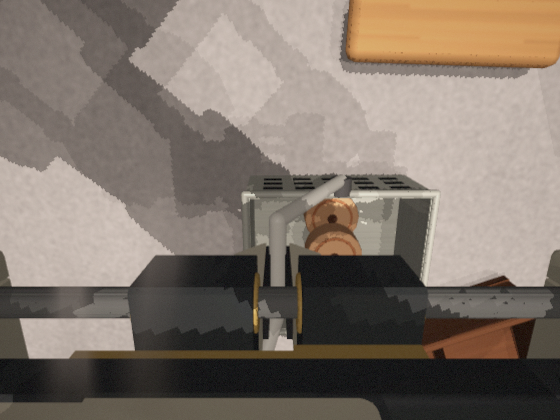

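```bash
python3 - <<'E'
from h import *
np.set_printoptions(precision=1,suppress=True)
m,im,d=cap('wrist'); p,R,o=tool()
print('p',p)
for u,v in [(280,218),(280,235),(300,203),(320,193),(342,183),(246,194),(250,225),(435,192),(345,192),(424,280),(280,192)]: P=w(m,u,v,d[v,u]); print(u,v,P,(R.T@(P-p)))
cv2.imwrite('pics/w24c.png',cv2.resize(im[160:290,220:460],None,fx=3,fy=3)[:,:,::-1])
E
```

```text
p [483.3 298.8 135.2]
280 218 [458.2 310.4 147.4] [-12.2   0.9 -27.6]
280 235 [465.4 307.4 148.2] [-13.    0.9 -19.9]
300 203 [460.7 320.3 128.4] [  6.8  11.  -29.2]
320 193 [465.8 331.7 106.9] [ 28.4  23.4 -29. ]
342 183 [473.7 347.8  75.8] [ 59.5  41.4 -28. ]
246 194 [457.4 286.9  69.9] [ 65.3 -21.1 -19.2]
250 225 [479.7 279.4  65.2] [ 70.  -19.2   4.3]
435 192 [506.  403.8  68.2] [ 67.1 105.5 -20.2]
345 192 [482.  348.1  69.6] [ 65.7  44.9 -20.5]
424 280 [567.7 379.   66.1] [ 69.1 106.9  46.3]
280 192 [465.4 308.2  68.3] [ 66.9   1.6 -20.2]
```

View pics/w24c.png

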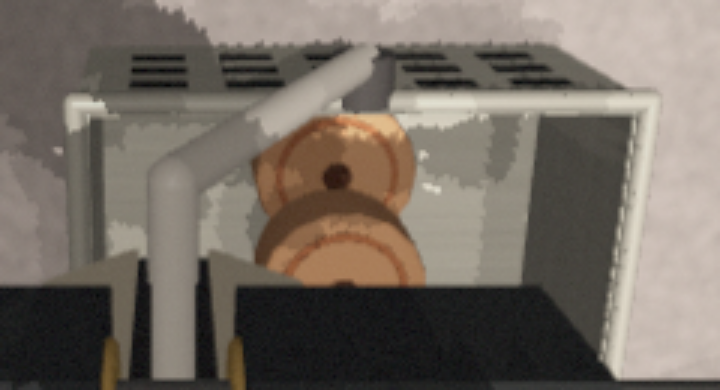

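```bash
python3 -m handwheel '[[[0.3,0,0,0],[0.3,0,0,0],[0.1,0,0,0],[0,0,0,0],[0,0,0,0],[0,0,0,0]]]'
python3 f.py
python3 -m handwheel '[[[0,0,0,0],[0,0,0,0],[0,0,0,0],[0,0,0,0]]]' 0.16
python3 f.py
python3 - <<'E'
from h import *
np.set_printoptions(precision=1,suppress=True)
m,im,d=cap('wrist','w25.png'); p,R,o=tool()
cv2.imwrite('pics/w25c.png',cv2.resize(im[160:290,220:460],None,fx=3,fy=3)[:,:,::-1])
for u,v in [(280,218),(280,235),(300,203),(320,193),(246,194),(435,192),(424,280)]: P=w(m,u,v,d[v,u]); print(u,v,P,(R.T@(P-p)))
E
```

```text
time: 33.68
tool_pos: [483.4, 298.9, 128.4]
tcp_rot: [1.13, 1.57, 0.728]
contact_force: [-1.7, -0.6, 0.3]
grip_width: 6.6
[-1.48035459 -0.24183449  0.28193907] [483.3758945  298.89110662 128.35410291]
time: 34.22
tool_pos: [483.7, 298.9, 128.4]
tcp_rot: [0.805, 1.57, 0.403]
contact_force: [-0.2, 0.4, -0.2]
grip_width: 14.9
[ 0.05103034 -0.04572533 -0.35962588] [483.42274064 298.83133474 128.2681442 ]
280 218 [458.5 310.4 140. ] [-11.7   0.9 -27.5]
280 235 [465.9 307.3 139.9] [-11.7   0.9 -19.4]
300 203 [460.9 320.3 121.1] [  7.2  11.  -29.2]
320 193 [466.  331.8  99.4] [ 28.9  23.5 -28.9]
246 194 [457.9 286.6  60.7] [ 67.5 -21.2 -18.6]
435 192 [506.3 404.   60.8] [ 67.5 105.7 -20.1]
424 280 [462.9 344.  214. ] [-85.7  33.6 -36.5]
```

View pics/w25c.png

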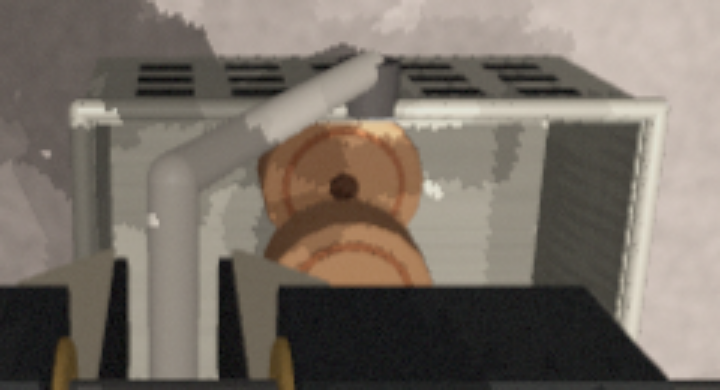

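```bash
python3 -m handwheel '[[[-0.25,0.6,0,0],[-0.25,0.6,0,0],[-0.2,0.6,0,0],[-0.2,0.6,0,0],[-0.15,0.6,0,0],[-0.1,0.6,0,0],[0,0.6,0,0],[0,0,0,0]]]'
python3 -m handwheel '[[[0,0.3,0,0],[0,0.2,0,0],[0,0,0,0],[0,0,0,0]]]'
python3 - <<'E'
from h import *
np.set_printoptions(precision=1,suppress=True)
m,im,d=cap('wrist','w26.png'); p,R,o=tool();print(p)
cv2.imwrite('pics/w26c.png',cv2.resize(im[160:290,180:420],None,fx=3,fy=3)[:,:,::-1])
E
```

```text
time: 35.13
tool_pos: [500.2, 338.6, 139.7]
tcp_rot: [1.262, 1.57, 0.861]
contact_force: [0.1, 0.9, 0.4]
grip_width: 15.0
time: 35.47
tool_pos: [501.7, 342.0, 139.6]
tcp_rot: [-2.285, 1.571, -2.687]
contact_force: [0.1, 1.0, 0.3]
grip_width: 14.4
[501.6 341.9 139.7]
```

View pics/w26.png

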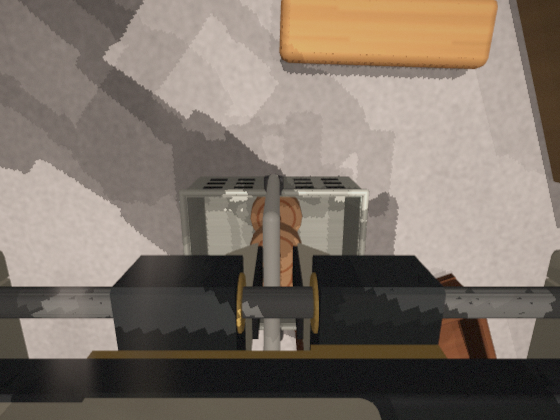

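```bash
python3 -m handwheel '[[[-1,0,0,0],[-2,0,0,0],[-3,0,0,0],[-3.5,0,0,0],[-3.5,0,0,0],[-3.5,0,0,0],[0,0,0,0],[0,0,0,0]]]'
python3 - <<'E'
from h import *
cap('wrist','w27.png'); 
m,im,d=cap('side','s27.png')
cv2.imwrite('pics/s27c.png',cv2.resize(im[130:270,150:310],None,fx=5,fy=4,interpolation=cv2.INTER_CUBIC)[:,:,::-1])
go((580,-15,306))
E
```

```text
time: 36.18
tool_pos: [502.4, 342.3, 308.1]
tcp_rot: [0.877, 1.565, 0.475]
contact_force: [-1.0, 1.1, -1.0]
grip_width: 14.5
shift cm [ -0.16 -29.75  21.2 ] rows 11 per row [-0.01 -2.7   1.93]
```

View pics/w27.png

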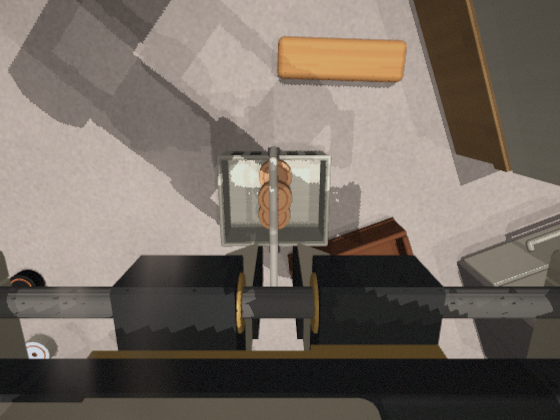

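View pics/s27c.png

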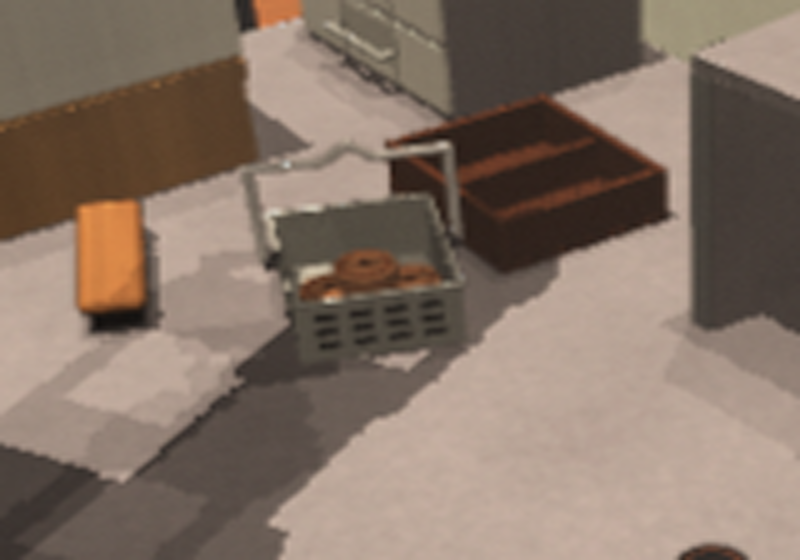

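```bash
python3 -m handwheel '[[[0,-2.7,1.9,0],[0,-2.7,1.9,0],[0,-2.7,1.9,0],[0,-2.7,1.9,0],[0,-2.7,1.9,0],[0,-2.7,1.9,0],[0,-2.7,1.9,0],[0,-2.7,1.9,0]]]' 0.4
python3 -m handwheel '[[[0,-2.7,1.9,0],[0,-2.7,1.9,0],[0,-2.7,1.9,0],[0,0,0,-0.125],[0,0,0,-0.125],[0,0,0,-0.125],[0,0,0,-0.125],[0,0,0,0]]]'
python3 - <<'E'
from h import *
np.set_printoptions(precision=2,suppress=True)
m,im,d=cap('wrist','w28.png'); p,R,o=tool(); print(p,R)
for n in ['rod_ball','hutch_edge']:
  for r in bot.spot_point('wrist',n): print(n,r,onz(m,*r['point'],244))
E
```

```text
time: 36.95
tool_pos: [556.4, 82.2, 303.0]
tcp_rot: [-2.762, 1.567, 3.12]
contact_force: [0.0, -0.0, -0.1]
grip_width: 36.8
time: 37.62
tool_pos: [577.2, -13.2, 302.9]
tcp_rot: [2.873, 1.567, 2.975]
contact_force: [0.0, 0.1, 0.7]
grip_width: 36.3
[577.32 -13.07 303.19] [[-0.  -0.1  1. ]
 [ 0.   1.   0.1]
 [-1.   0.  -0. ]]
rod_ball {'point': [265.9, 336.2], 'conf': 0.84} [663.75 -12.83 244.  ]
```

View pics/w28.png

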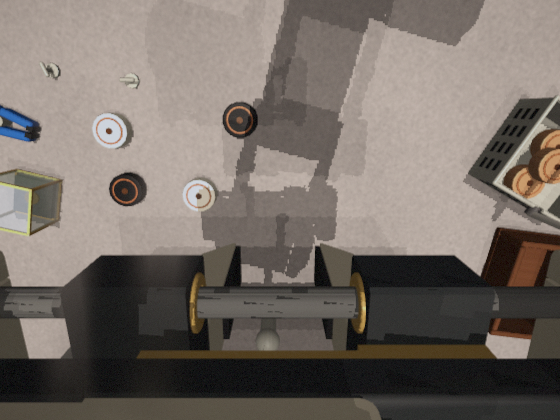

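```bash
python3 - <<'E'
from h import *
np.set_printoptions(precision=1,suppress=True)
m,im,d=cap('wrist')
c=[]
for v in range(325,350):
  for u in range(250,285):
    P=w(m,u,v,d[v,u])
    if 225<P[2]<260: c.append((u,v,*P))
c=np.array(c); print(len(c), c[:,:2].min(0),c[:,:2].max(0), c.mean(0), c[:,2:].min(0),c[:,2:].max(0))
cv2.imwrite('pics/w28c.png',cv2.resize(im[310:360,230:310],None,fx=8,fy=8)[:,:,::-1])
m,im,d=cap('top')
Z=np.zeros((60,150))
pts=[]
for u in range(222,336,2):
  col=[(v,w(m,u,v,d[v,u])) for v in range(125,160)]
  k=[(v,P) for v,P in col if 246<P[2]<266]
  if k: pts.append(k[-1][1])
pts=np.array(pts); print(len(pts)); s=np.abs(pts[:,1]+10)<150
a,b=np.polyfit(pts[s,1],pts[s,0],1); r=pts[s,0]-a*pts[s,1]-b; g=np.abs(r)<4; a,b=np.polyfit(pts[s,1][g],pts[s,0][g],1); print('edge x=',a,'*y+',b,'yaw',-np.arctan(a),np.std(r), pts[:,1].min(),pts[:,1].max())
cv2.imwrite('pics/t28.png',cv2.resize(im[70:180,205:345],None,fx=5,fy=5)[:,:,::-1])
E
```

```text
506 [257. 325.] [280. 349.] [268.3 337.5 663.2 -11.6 247.4] [657.4 -19.9 230. ] [671.6  -2.7 253.6]
53
edge x= -0.0033684273239057297 *y+ 743.7295944023518 yaw 0.0033684145842605164 20.80470266160717 -172.7660846720081 171.31203813013832
```

View pics/w28c.png

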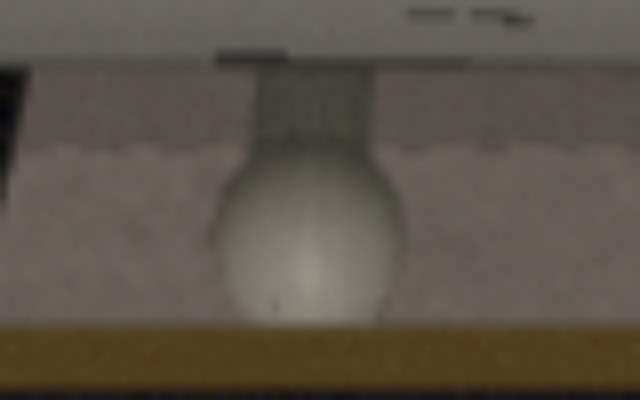

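View pics/t28.png

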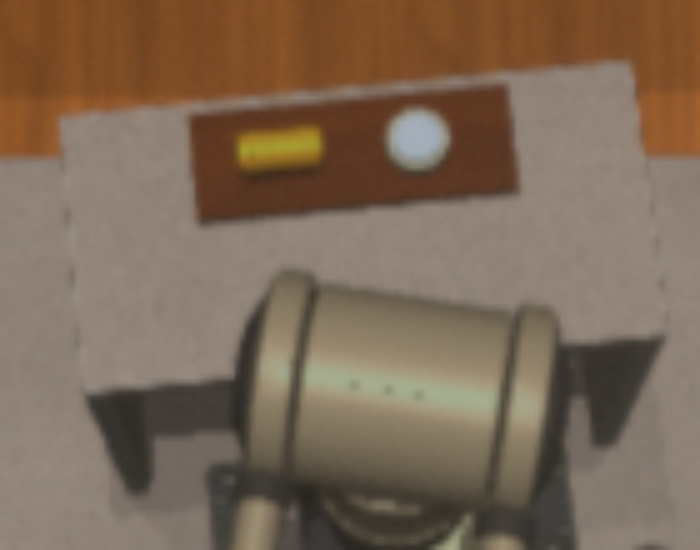

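```bash
python3 - <<'E'
from h import *
np.set_printoptions(precision=3,suppress=True)
m=cm('top')
f=lambda x,y:onz(m,205+x/5,70+y/5,256)[:2]
FL,FR,BL,BR=f(89,393),f(662,338),f(62,118),f(631,64)
print(FL,FR,BL,BR)
for a,b in((FL,FR),(BL,BR)): v=b-a; print(np.linalg.norm(v),np.arctan2(v[1],v[0])+np.pi/2)
for a,b in((FL,BL),(FR,BR)): v=b-a; print(np.linalg.norm(v),np.arctan2(v[1],v[0]))
im=cv2.imread('pics/top0.png'); 
mid=(FL+FR)/2;print(mid); ps=.095
print('ball pred',mid-35*np.array([np.cos(ps),np.sin(ps)]))
p,R,o=tool(); print(np.arctan2(R[1,2],R[0,2]))
m=cm('wrist'); print(onz(m,230+310/8,310+245/8,246))
go((665,-11.5,290))
E
```

```text
[689.499 167.631] [ 723.371 -182.328] [866.625 187.45 ] [ 901.409 -167.643]
351.5944759048471 0.09648758297805449
356.79242035880344 0.097646117616631
178.23143084426613 0.11142752773084551
178.64288435211324 0.08229658157203631
[706.435  -7.348]
ball pred [671.593 -10.668]
0.09585972997918739
[667.612 -10.772 246.   ]
shift cm [ 1.42 -0.7   8.7 ] rows 3 per row [ 0.47 -0.23  2.9 ]
```

```bash
python3 -m handwheel '[[[0,-0.2,3,0],[0,-0.2,3,0],[0,-0.2,3,0],[0,0,0,0],[0,0,0,0],[0,0,0,0]]]'
python3 - <<'E'
from h import *
go((667,-11.2,228))
m,im,d=cap('wrist','w29.png'); m,im,d=cap('side','s29.png')
cv2.imwrite('pics/s29c.png',cv2.resize(im[100:240,260:420],None,fx=5,fy=4,interpolation=cv2.INTER_CUBIC)[:,:,::-1])
E
```

```text
time: 38.37
tool_pos: [667.5, -10.1, 304.2]
tcp_rot: [2.904, 1.569, 3.001]
contact_force: [-1.1, 0.5, 0.3]
grip_width: 36.6
shift cm [ 7.62 -0.11 -0.06] rows 3 per row [ 2.54 -0.04 -0.02]
```

View pics/s29c.png

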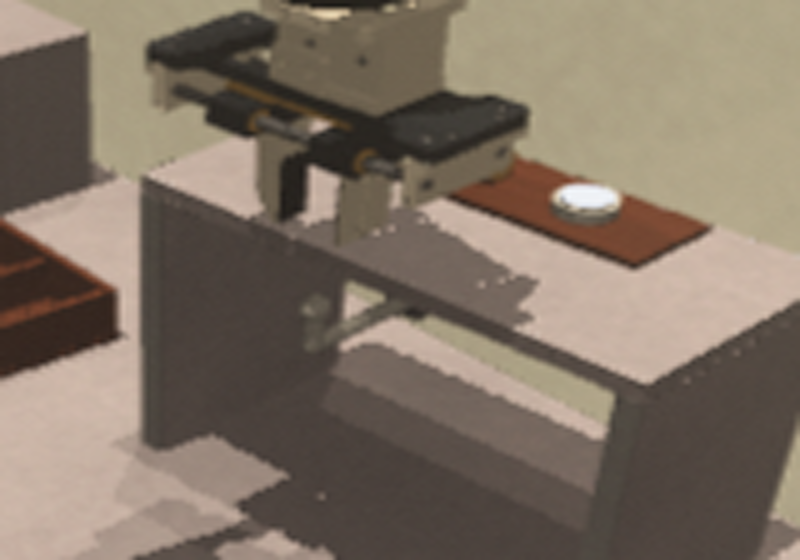

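View pics/w29.png

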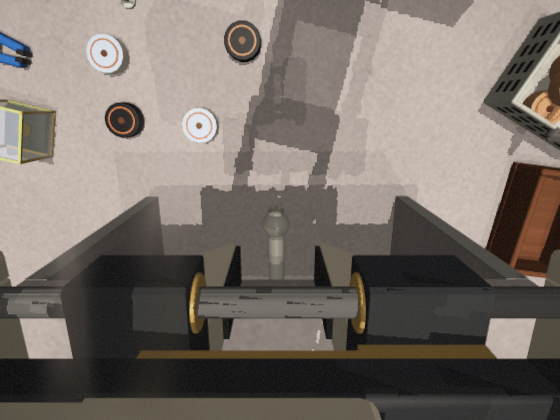

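```bash
python3 - <<'E'
from h import *
m,im,d=cap('wrist')
c=np.array([(u,v,*w(m,u,v,d[v,u])) for v in range(200,245) for u in range(255,300) if w(m,u,v,d[v,u])[2]>236])
print(len(c),c.min(0),c.max(0)); 
from scipy.optimize import least_squares
P=c[:,2:]; r=least_squares(lambda x:np.linalg.norm(P-x,axis=1)-9,P.mean(0)-[0,0,7],loss='soft_l1');print(r.x)
print(onz(m,277,224,246))
E
```

```text
569 [256.         205.         592.32682988 -20.1795923  240.8633474 ] [291.         241.         675.22720858  -2.54795338 463.16635301]
[667.23335948 -11.39924467 243.66402585]
[667.06435562 -10.59676312 246.        ]
```

Ball centre fits (667.2, −11.4, 243.7), agreeing with the stated 244 mm height. Descend and grip.

```bash
python3 -m handwheel '[[[2.5,-0.1,0,0],[2.5,0,0,0],[1.6,0,0,0],[0.8,0,0,0],[0,0,0,0],[0,0,0,0]]]'
python3 f.py
python3 -m handwheel '[[[0,0,0,0],[0,0,0,0],[0,0,0,0],[0,0,0,0],[0,0,0,0]]]' 0
python3 f.py
python3 -c "
from h import *
print(tool()[2]['grip_width'])"
```

```text
time: 39.02
tool_pos: [668.2, -11.2, 232.0]
tcp_rot: [-0.192, 1.569, -0.094]
contact_force: [0.0, 0.2, 0.9]
grip_width: 36.7
[ 0.15721994 -0.25583178  0.33691599] [668.70673206 -11.23697317 232.39001531]
time: 39.63
tool_pos: [668.2, -11.2, 230.9]
tcp_rot: [-0.313, 1.57, -0.215]
contact_force: [0.4, 0.5, 1.9]
grip_width: 16.4
[ 0.08722328 -0.45358075  1.27244978] [668.21995415 -11.21547895 230.89683718]
15.799285486655448
```

```bash
python3 -m handwheel '[[[0,0,-0.7,0],[0,0,-1,0],[0,0,-1,0],[0,0,-1,0],[0,0,-1,0],[0,0,-1,0],[0,0,-1,0],[0,0,-1,0]]]'
python3 -m handwheel '[[[0,0,-1,0],[0,0,-1,0],[0,0,-1,0],[0,0,-1,0],[0,0,-1,0],[0,0,-0.8,0],[0,0,-0.4,0],[0,0,0,0]]]'
python3 f.py
python3 -c "
from h import *
print(tool()[2]['grip_width']); m,im,d=cap('side','s30.png')"
```

```text
time: 40.5
tool_pos: [591.9, -18.9, 230.9]
tcp_rot: [-0.183, 1.568, -0.085]
contact_force: [3.3, -0.1, -1.2]
grip_width: 15.9
time: 41.17
tool_pos: [535.7, -24.6, 231.2]
tcp_rot: [-0.054, 1.556, 0.043]
contact_force: [24.9, 1.2, -12.8]
grip_width: 15.7
[ 24.14671848   1.37453599 -11.81766188] [535.69418466 -24.59462174 231.15146686]
15.2050490685708
```

View pics/s30.png

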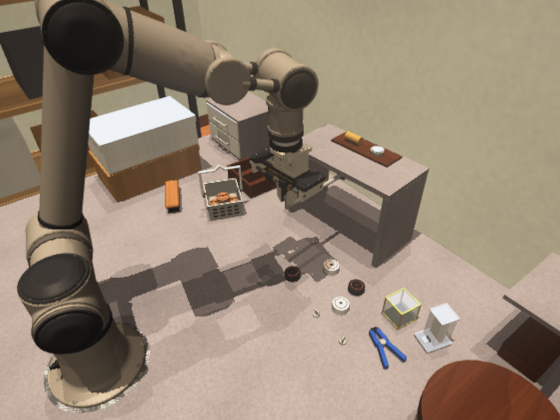

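```bash
python3 -m handwheel '[[[0,0,0.5,0],[0,0,0,0]]]'
python3 -m handwheel '[[[0,0,0,0],[0,0,0,0],[0,0,0,0],[0,0,0,0]]]' 0.4
python3 -m handwheel '[[[-2,0,0,0],[-3,0,0,0],[-3,0,0,0],[0,0,0,0],[0,0,0,0]]]'
python3 - <<'E'
from h import *
from scipy.optimize import least_squares
m,im,d=cap('wrist','w31.png'); p,R,o=tool(); print(p,o['contact_force'])
c=np.array([(u,v,*w(m,u,v,d[v,u])) for v in range(195,245) for u in range(250,305) if 236<w(m,u,v,d[v,u])[2]<258])
print(len(c),c.min(0),c.max(0)); P=c[:,2:]; r=least_squares(lambda x:np.linalg.norm(P-x,axis=1)-9,P.mean(0)-[0,0,7],loss='soft_l1');print(r.x)
cap('side','s31.png')
E
```

```text
time: 41.58
tool_pos: [535.9, -24.5, 231.0]
tcp_rot: [-0.369, 1.569, -0.271]
contact_force: [6.3, -1.0, 0.1]
grip_width: 15.9
time: 41.92
tool_pos: [534.1, -24.1, 230.5]
tcp_rot: [2.717, 1.569, 2.815]
contact_force: [0.4, -0.3, 0.9]
grip_width: 35.0
time: 42.33
tool_pos: [535.1, -24.3, 312.2]
tcp_rot: [-0.238, 1.568, -0.14]
contact_force: [-1.1, 0.3, -0.3]
grip_width: 37.0
[534.43180774 -24.21889868 310.64053188] [0.86932577 0.12673666 0.43505367]
525 [265.         208.         526.43287073 -33.31817232 240.72548257] [290.         233.         543.44169507 -15.89962469 253.73041387]
[535.61726444 -24.70815186 243.62426498]
```

View pics/w31.png

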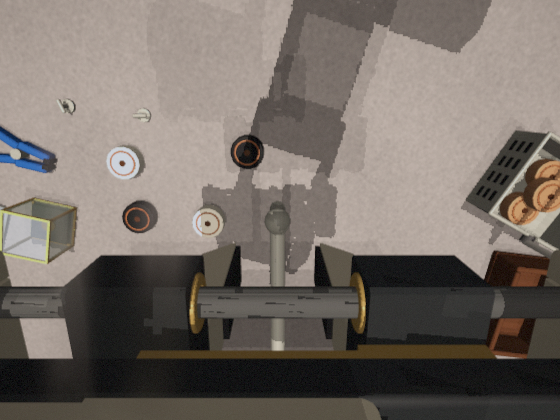

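View pics/s31.png

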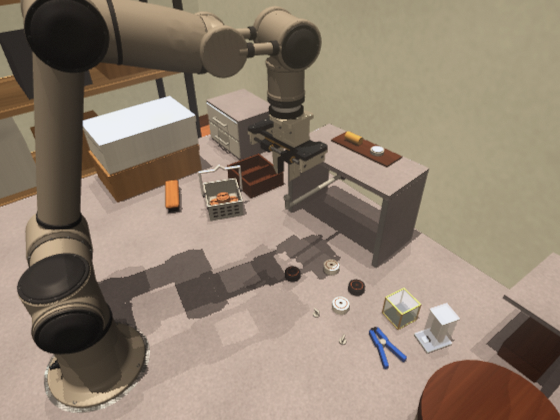

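```bash
python3 -m handwheel '[[[0,0,-1,0.125],[0,0,0,0.125],[0,0,0,0.125],[0,0,0,0.125],[0,0,0,0],[0,0,0,0]]]' 0.35
python3 -c "
from h import *
go((501.5,341.5,300))"
```

```text
time: 42.93
tool_pos: [524.4, -25.2, 309.5]
tcp_rot: [-2.965, 1.568, 2.92]
contact_force: [0.1, 0.3, -0.1]
grip_width: 32.1
shift cm [  0.97  32.92 -16.32] rows 11 per row [ 0.09  2.99 -1.48]
```

```bash
python3 -m handwheel '[[[0,3,-1.5,0],[0,3,-1.5,0],[0,3,-1.5,0],[0,3,-1.5,0],[0,3,-1.5,0],[0,3,-1.5,0],[0,3,-1.5,0],[0,3,-1.5,0]]]'
python3 -m handwheel '[[[0,3,-1.5,0],[0,3,-1.5,0],[0,3,-1.4,0],[2.5,0,0,0],[2.5,0,0,0],[2,0,0,0],[0,0,0,0],[0,0,0,0]]]'
python3 - <<'E'
from h import *
np.set_printoptions(precision=1,suppress=True)
m,im,d=cap('wrist','w32.png'); p,R,o=tool(); print(p,np.arctan2(R[1,1],R[0,1]))
s=np.array([np.r_[R.T@(P-p),P] for v in range(150,252) for u in range(255,300) for P in [w(m,u,v,d[v,u])] if 135<P[2]<180])
print(len(s))
if len(s):
  a,b=np.polyfit(s[:,2],s[:,1],1);print('bar y=',a,'z+',b,s.min(0),s.max(0))
E
```

```text
time: 43.6
tool_pos: [507.6, 244.1, 310.1]
tcp_rot: [-2.449, 1.57, -2.847]
contact_force: [1.1, -0.4, 0.3]
grip_width: 32.2
time: 44.27
tool_pos: [502.4, 342.3, 239.7]
tcp_rot: [-2.282, 1.568, -2.682]
contact_force: [0.8, 0.2, 1.1]
grip_width: 32.0
[503.2 342.6 241.3] 1.1707716292402472
893
bar y= 0.0016999065250701338 z+ -4.0964493934550505 [ 81.5  -8.1 -31.4 472.4 324.1 135.2] [106.1  -0.4  28.7 529.5 353.5 159.8]
```

View pics/w32.png

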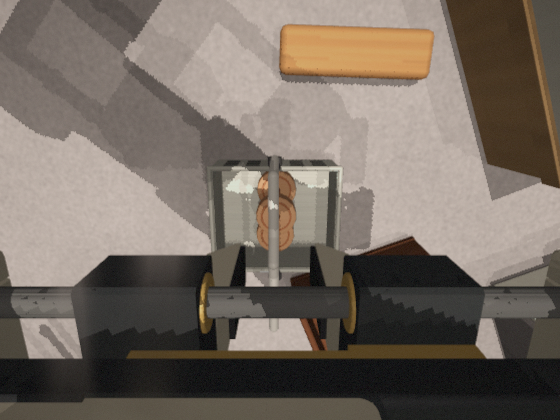

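```bash
python3 -m handwheel '[[[2.5,-0.4,0.2,0],[2.5,0,0,0],[2.5,0,0,0],[2,0,0,0],[1.2,0,0,0],[0,0,0,0],[0,0,0,0]]]'
python3 f.py
python3 -m handwheel '[[[0,0,0,0],[0,0,0,0],[0,0,0,0],[0,0,0,0],[0,0,0,0],[0,0,0,0]]]' 0
python3 f.py
python3 - <<'E'
from h import *
print(tool()[2]['grip_width']); cap('wrist','w33.png')
E
```

```text
time: 44.9
tool_pos: [504.1, 338.3, 135.1]
tcp_rot: [0.886, 1.569, 0.484]
contact_force: [-0.7, 0.2, 0.6]
grip_width: 32.0
[ 0.07612478 -0.05618028 -0.13797703] [504.17694237 338.53469548 135.60796002]
time: 45.6
tool_pos: [503.3, 338.1, 133.9]
tcp_rot: [0.892, 1.571, 0.49]
contact_force: [-0.3, 1.0, 1.4]
grip_width: 6.7
[-0.04178515  0.02337913  1.65363418] [503.26513966 338.14590378 133.84884171]
7.150553203555185
```

View pics/w33.png

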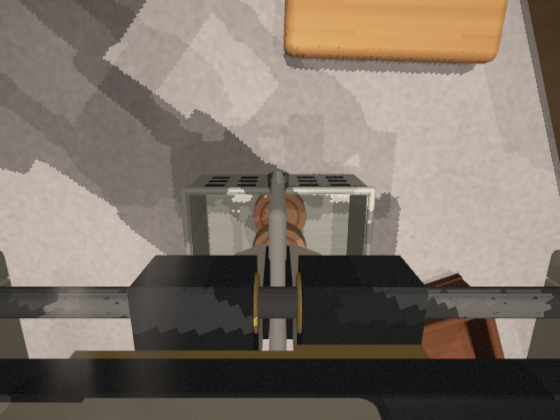

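```bash
python3 -m handwheel '[[[-0.4,0,0,0],[-0.6,0,0,0],[-0.8,0,0,0],[-1,0,0,0],[-1,0,0,0],[-1,0,0,0],[-0.5,0,0,0],[0,0,0,0]]]'
python3 f.py
python3 - <<'E'
from h import *
print(tool()[2]['grip_width'],tool()[2]['joint_positions']); cap('wrist','w34.png');m,im,d=cap('side','s34.png')
cv2.imwrite('pics/s34c.png',cv2.resize(im[90:270,130:310],None,fx=4,fy=3.3,interpolation=cv2.INTER_CUBIC)[:,:,::-1])
E
```

```text
time: 46.52
tool_pos: [504.0, 338.5, 188.8]
tcp_rot: [0.881, 1.567, 0.479]
contact_force: [0.7, -0.2, -3.7]
grip_width: 6.7
[-0.18421399  0.22288356 -3.25042871] [502.8981181  337.92790698 186.15053081]
6.870525206647145 [ 4.65193034e-01  5.22908151e-01  1.34967397e+00  6.66402942e-05
  1.27017528e+00 -7.03828261e-01]
```

View pics/s34c.png

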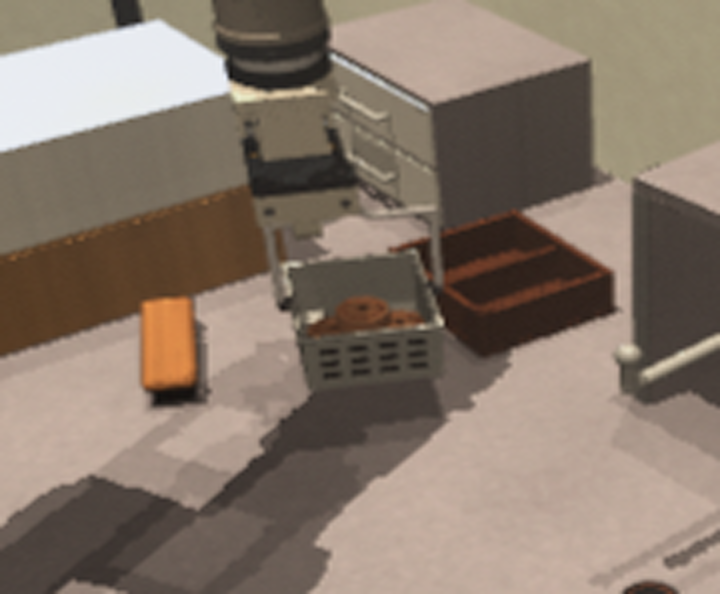

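View pics/w34.png

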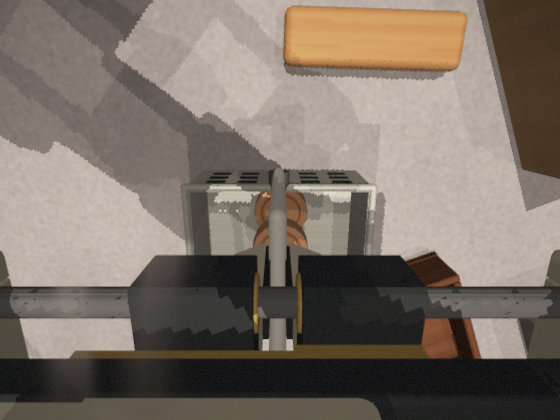

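```bash
python3 -m handwheel '[[[-0.5,0,0,0],[-1,0,0,0],[-1,0,0,0],[-1,0,0,0],[-1,0,0,0],[-1,0,0,0],[-1,0,0,0],[-0.5,0,0,0]]]'
python3 -m handwheel '[[[0,0,0,0.05],[0,0,0,0.1],[0,0,0,0.1],[0,0,0,0.1],[0,0,0,0.1],[0,0,0,0.1],[0,0,0,0.05],[0,0,0,0]]]'
python3 -m handwheel '[[[0,0,0,0.05],[0,0,0,0.1],[0,0,0,0.1],[0,0,0,0.1],[0,0,0,0.07],[0,0,0,0.05],[0,0,0,0],[0,0,0,0]]]'
python3 - <<'E'
from h import *
p,R,o=tool();print(p,np.arctan2(R[1,1],R[0,1]),o['grip_width'],o['contact_force'])
go((477.6,3.7,256))
cap('wrist','w35.png')
E
```

```text
time: 47.48
tool_pos: [503.7, 338.4, 258.9]
tcp_rot: [0.9, 1.568, 0.498]
contact_force: [-0.2, 0.6, -2.7]
grip_width: 6.7
time: 48.15
tool_pos: [503.2, 338.1, 256.9]
tcp_rot: [-2.521, 1.571, 2.758]
contact_force: [0.1, 0.3, -3.0]
grip_width: 7.2
time: 48.82
tool_pos: [503.3, 338.1, 256.8]
tcp_rot: [2.496, 1.571, 1.027]
contact_force: [0.9, -0.5, -3.4]
grip_width: 7.1
[503.25686649 338.11294201 256.83063499] 0.10185063977638312 7.0593058042232375 [ 0.93956241 -0.47778818 -3.43078437]
shift cm [ 0.08 -5.95 33.01] rows 10 per row [ 0.01 -0.6   3.3 ]
```

View pics/w35.png

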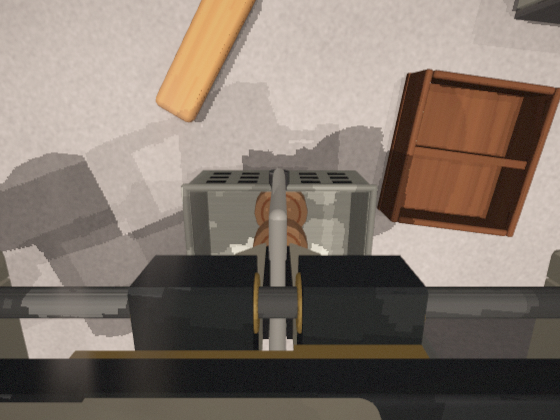

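```bash
python3 -m handwheel '[[[0,-0.5,0.3,0],[0,-1,0.7,0],[0,-1,1,0],[0,-1,1.5,0],[0,-1,1.8,0],[0,-1,1.8,0],[0,-0.5,1.8,0],[0,0,1.8,0]]]'
python3 -m handwheel '[[[0,0,1.8,0],[0,0,1.8,0],[0,0,1.8,0],[0,0,1.8,0],[0,0,1.8,0],[0,0,1.8,0],[0,0,1.8,0],[0,0,1.8,0]]]'
python3 -m handwheel '[[[0,0,1.8,0],[0,0,1.8,0],[0,0,1.5,0],[0,0,1.2,0],[0,0,0.8,0],[0,0,0.4,0],[0,0,0,0],[0,0,0,0]]]'
python3 - <<'E'
from h import *
p,R,o=tool();print(p,np.arctan2(R[1,1],R[0,1]),o['grip_width'],o['contact_force'])
go((477.6,3.7,256))
cap('wrist','w36.png');cap('side','s36.png');cap('top','t36.png')
E
```

```text
time: 49.53
tool_pos: [452.6, 224.8, 257.0]
tcp_rot: [-1.948, 1.57, 2.865]
contact_force: [0.2, 0.3, -3.1]
grip_width: 6.8
time: 50.2
tool_pos: [467.9, 81.5, 256.9]
tcp_rot: [1.613, 1.57, 0.142]
contact_force: [0.1, -0.3, -3.2]
grip_width: 6.6
time: 50.87
tool_pos: [475.6, 8.1, 256.7]
tcp_rot: [2.991, 1.57, 1.52]
contact_force: [-0.7, 0.5, -3.0]
grip_width: 7.0
[475.58814567   8.13249838 256.7469347 ] 0.09921290770794378 7.001728084522822 [-0.66139071  0.45007894 -2.98881849]
shift cm [0.07 0.16 0.46] rows 1 per row [0.07 0.16 0.46]
```

View pics/w36.png

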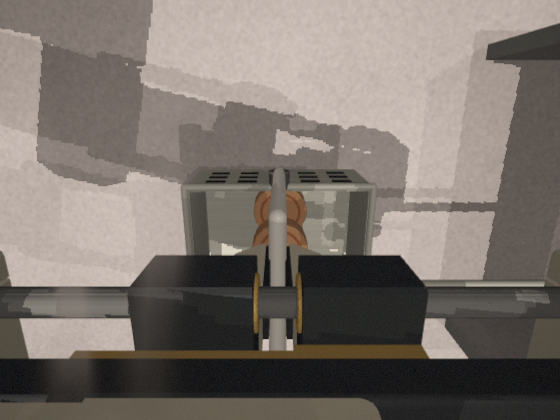

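View pics/s36.png

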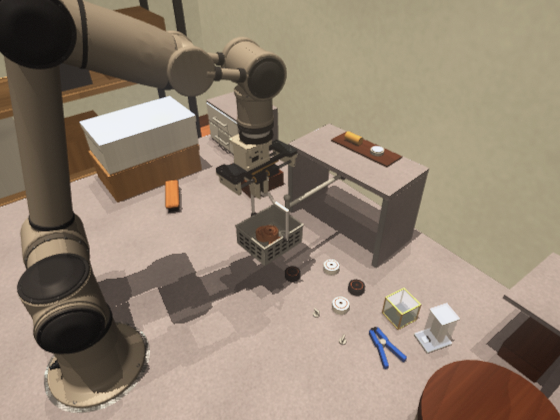

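```bash
python3 - <<'E'
from h import *
np.set_printoptions(precision=1,suppress=True)
m,im,d=cap('wrist'); p,R,o=tool()
s=np.array([np.r_[R.T@(P-p),P] for v in range(150,252) for u in range(265,295) for P in [w(m,u,v,d[v,u])] if P[2]>p[2]-5 and P[2]<p[2]+40])
print('bar',s.min(0),s.max(0))
s=np.array([np.r_[R.T@(P-p),P] for v in range(165,200) for u in range(175,385) for P in [w(m,u,v,d[v,u])] if 60<p[2]-P[2]<90])
print('rim',s.min(0),s.max(0), p)
ball=np.array([535.6,-24.7,244]); print('ball in tool',R.T@(ball-p))
E
```

```text
bar [-19.7  -6.  -33.6 468.7  16.5 251.9] [  4.9   8.2  -8.7 482.7  41.8 276.5]
rim [ 60.1 -66.1 -35.1 408.3  11.5 166.7] [ 90.   68.5  -9.2 542.3  43.4 196.7] [475.7   8.4 256.7]
ball in tool [12.7 56.3 38.9]
```

```bash
python3 -m handwheel '[[[0,0.3,0.25,0],[0,0.7,0.2,0],[0,1,0,0],[0,1,0,0],[0,1.2,0,0],[0,1.2,0,0],[0,1.2,0,0],[0,1,0,0]]]'
python3 -m handwheel '[[[0,0.8,0,0],[0,0.6,0,0],[0,0.3,0,0],[0,0.1,0,0],[0,0,0,0],[0,0,0,0],[0,0,0,0]]]'
python3 - <<'E'
from h import *
np.set_printoptions(precision=1,suppress=True)
p,R,o=tool();print(p,np.arctan2(R[1,1],R[0,1]),o['grip_width'],o['contact_force'])
ball=np.array([535.6,-24.7,244]); print('ball in tool',R.T@(ball-p))
cap('wrist','w37.png');m,im,d=cap('side','s37.png')
cv2.imwrite('pics/s37c.png',cv2.resize(im[120:280,220:400],None,fx=4.4,fy=3.7,interpolation=cv2.INTER_CUBIC)[:,:,::-1])
E
```

```text
time: 51.73
tool_pos: [553.3, 10.8, 256.4]
tcp_rot: [1.658, 1.57, 0.186]
contact_force: [0.2, 0.0, -3.2]
grip_width: 6.6
time: 52.32
tool_pos: [569.4, 12.6, 256.9]
tcp_rot: [2.611, 1.571, 1.139]
contact_force: [-0.5, -2.0, -3.7]
grip_width: 7.1
[569.4  12.6 256.9] 0.09894761566657367 7.128143161326391 [-0.5 -2.  -3.7]
ball in tool [ 12.9 -37.3  33.8]
```

View pics/w37.png

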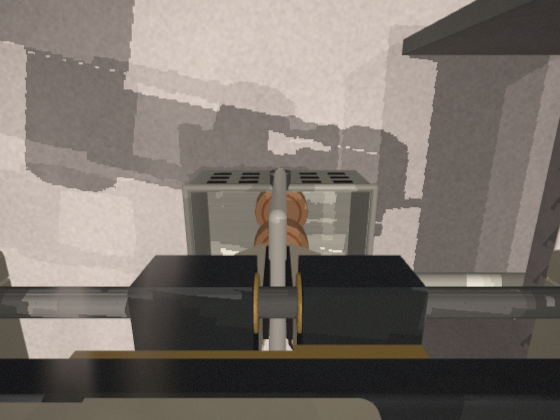

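View pics/s37c.png

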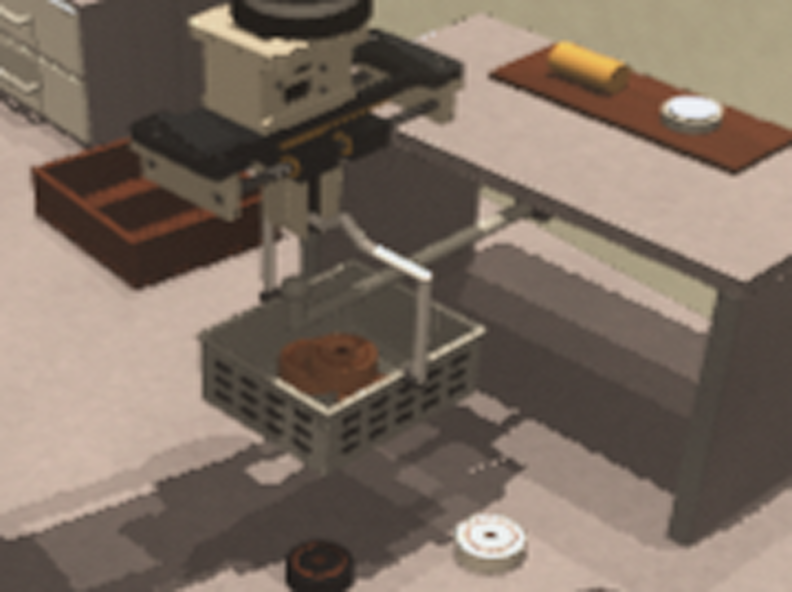

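```bash
python3 -m handwheel '[[[0.5,0,0,0],[1,0,0,0],[1,0,0,0],[1,0,0,0],[0.8,0,0,0],[0.5,0,0,0],[0.3,0,0,0],[0,0,0,0]]]'
python3 f.py
python3 -m handwheel '[[[0.2,0,0,0],[0.2,0,0,0],[0.2,0,0,0],[0,0,0,0],[0,0,0,0]]]'
python3 f.py
python3 - <<'E'
from h import *
cap('wrist','w38.png');m,im,d=cap('side','s38.png')
cv2.imwrite('pics/s38c.png',cv2.resize(im[120:280,220:400],None,fx=4.4,fy=3.7,interpolation=cv2.INTER_CUBIC)[:,:,::-1])
E
```

```text
time: 53.08
tool_pos: [569.5, 12.6, 204.8]
tcp_rot: [-1.865, 1.569, 2.947]
contact_force: [-0.7, -0.1, -3.6]
grip_width: 7.3
[ 0.1352144  -0.07736458 -2.73652014] [570.09254039  12.56964542 206.27106832]
time: 53.7
tool_pos: [569.8, 12.8, 200.0]
tcp_rot: [2.154, 1.57, 0.683]
contact_force: [-0.8, 0.7, -1.2]
grip_width: 6.6
[-0.60131873  1.59302135 -0.61552732] [569.84081125  12.71254489 199.94312228]
```

View pics/s38c.png

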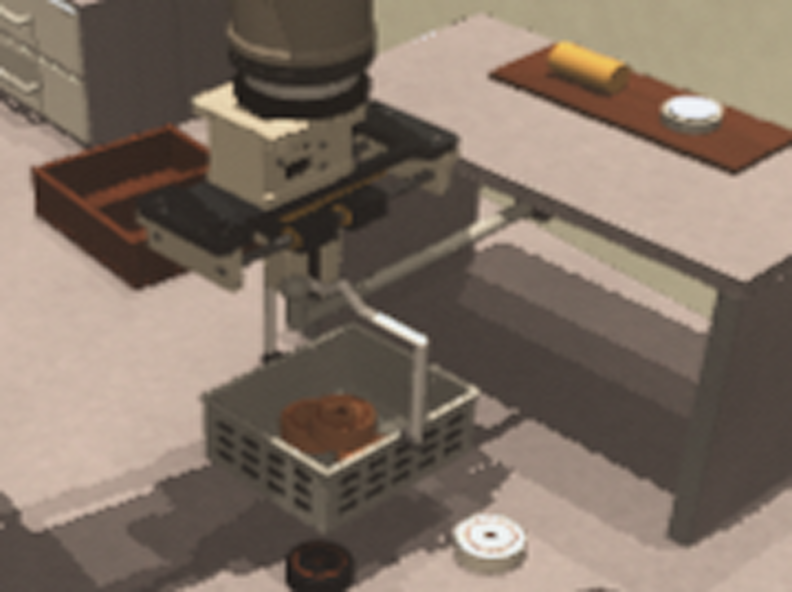

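```bash
python3 -m handwheel '[[[0.1,0,0,0],[0,0,0,0],[0,0,0,0]]]'
python3 f.py
python3 -m handwheel '[[[0,0,0,0],[0,0,0,0],[0,0,0,0],[0,0,0,0]]]' 0.25
python3 f.py
python3 - <<'E'
from h import *
cap('wrist','w39.png');m,im,d=cap('side','s39.png')
cv2.imwrite('pics/s39c.png',cv2.resize(im[120:280,220:400],None,fx=4.4,fy=3.7,interpolation=cv2.INTER_CUBIC)[:,:,::-1])
E
```

```text
time: 54.25
tool_pos: [569.9, 12.6, 199.1]
tcp_rot: [1.622, 1.57, 0.151]
contact_force: [-1.7, 1.8, 2.3]
grip_width: 6.9
[-0.90318852  2.14376837  2.68585625] [569.87704788  12.60690432 198.95168166]
time: 54.78
tool_pos: [569.7, 12.3, 198.4]
tcp_rot: [-1.199, 1.57, -2.671]
contact_force: [0.3, -0.1, -0.4]
grip_width: 22.5
[-0.00048036  0.09068516  0.09653218] [569.73054655  12.49404258 198.6029725 ]
```

View pics/s39c.png

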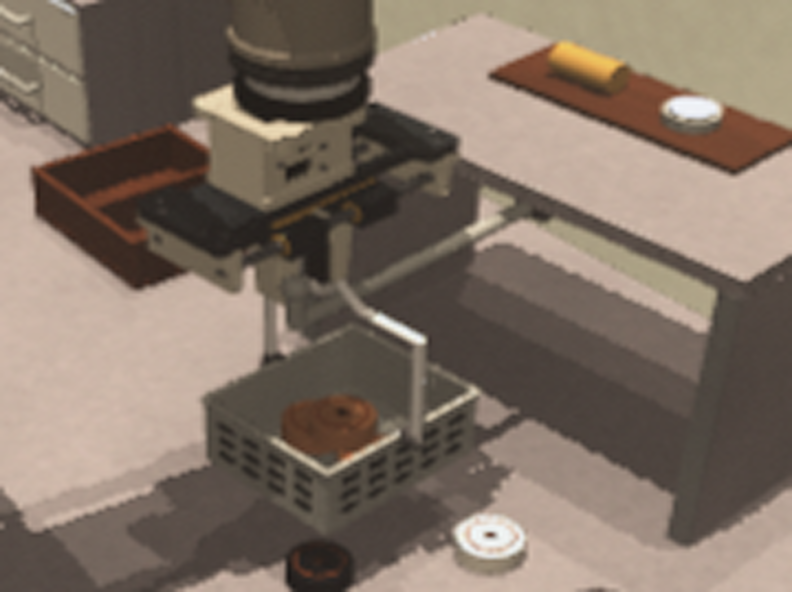

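View pics/w39.png

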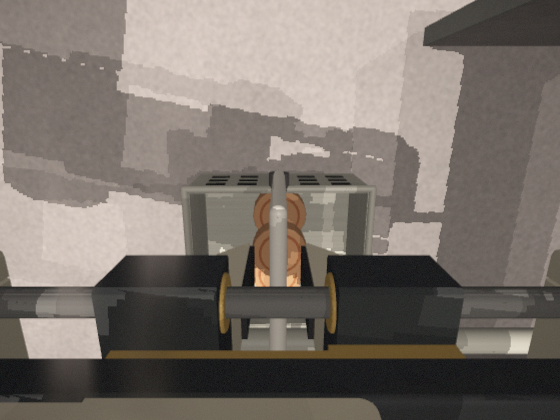

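```bash
python3 -m handwheel '[[[-0.5,0,0,0],[-1,0,0,0],[-2,0,0,0],[-2,0,0,0],[-3,0,0,0],[-2,0,0,0],[0,0,0,0],[0,0,0,0]]]'
python3 - <<'E'
from h import *
p,R,o=tool();print(p,o['joint_positions'])
cap('wrist','w40.png');m,im,d=cap('side','s40.png')
cv2.imwrite('pics/s40c.png',cv2.resize(im[120:280,220:400],None,fx=4.4,fy=3.7,interpolation=cv2.INTER_CUBIC)[:,:,::-1])
E
```

```text
time: 55.75
tool_pos: [570.2, 12.5, 305.7]
tcp_rot: [1.375, 1.567, -0.097]
contact_force: [0.5, 1.3, -0.8]
grip_width: 22.9
[570.24990555  12.53988149 305.71066213] [-1.12394354e-01  3.80288975e-01  1.25042163e+00  5.91384645e-05
  1.50706192e+00 -2.11422863e-01]
```

View pics/s40c.png

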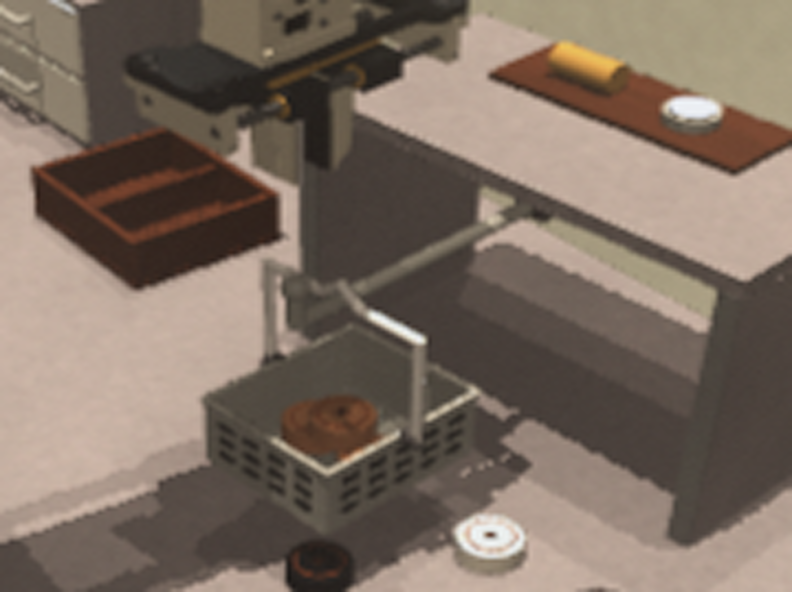

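View pics/w40.png

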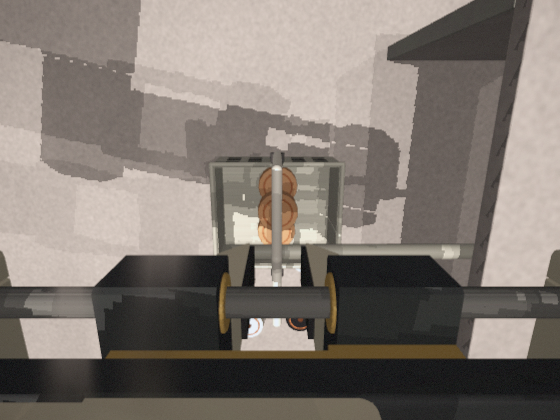

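```bash
python3 -m handwheel '[[[0,-2,0.8,0],[0,-2,0.8,0],[0,-2,0.9,0],[0,-1.8,0.9,0],[0,0,0,0],[0,0,0,0],[0,0,0,0]]]' 0
python3 - <<'E'
from h import *
from scipy.optimize import least_squares
p,R,o=tool(); ball=np.array([535.6,-24.7,244]); print(p,'ball in tool',R.T@(ball-p),o['grip_width'])
m,im,d=cap('wrist','w41.png')
E
```

```text
time: 56.43
tool_pos: [495.7, -28.8, 303.2]
tcp_rot: [-2.409, 1.57, 2.402]
contact_force: [-1.4, 0.1, -0.5]
grip_width: 0.5
[495.73170642 -28.78329622 303.23394124] ball in tool [59.21431087 40.10572998 -0.098729  ] 0.4770319496930903
```

View pics/w41.png

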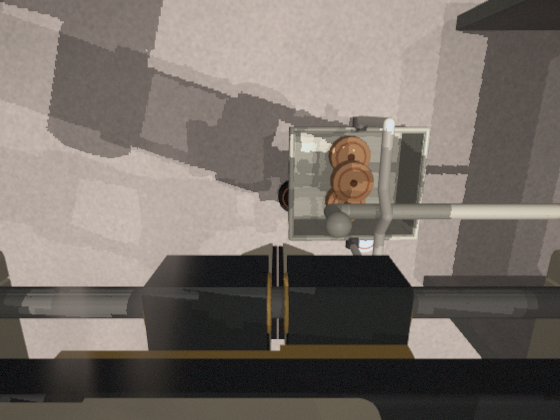

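```bash
python3 -m handwheel '[[[2.5,0,0,0],[2.5,0,0,0],[2,0,0,0],[0.7,0,0,0],[0,0.8,0,0],[0,0.4,0,0],[0,0,0,0],[0,0,0,0]]]'
python3 f.py
python3 -m handwheel '[[[0,0.2,0,0],[0,0.2,0,0],[0,0.2,0,0],[0,0.2,0,0],[0,0.2,0,0],[0,0.2,0,0],[0,0,0,0]]]'
python3 f.py
python3 - <<'E'
from h import *
cap('wrist','w42.png')
E
```

```text
time: 57.15
tool_pos: [508.6, -27.8, 227.8]
tcp_rot: [1.299, 1.569, -0.172]
contact_force: [-0.3, 0.1, 0.0]
grip_width: 0.3
[ 0.35170489 -0.39377027 -0.09422049] [507.552268   -27.78878631 227.28786815]
time: 57.93
tool_pos: [519.8, -26.6, 226.7]
tcp_rot: [1.772, 1.57, 0.3]
contact_force: [-1.7, -0.3, 0.7]
grip_width: 0.9
[-0.75262937 -0.03738814  0.04324063] [519.60741221 -26.56026963 226.56501244]
```

View pics/w42.png

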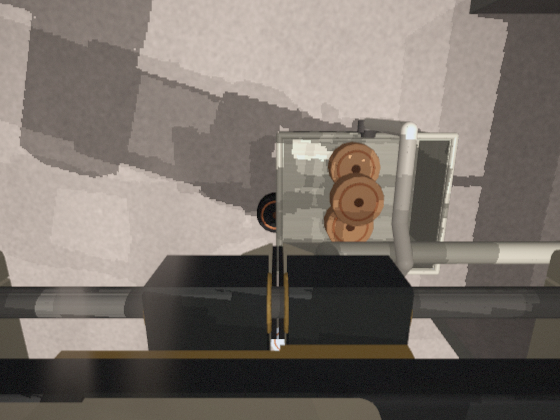

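```bash
python3 -m handwheel '[[[0,0.2,0,0],[0,0.3,0,0],[0,0.4,0,0],[0,0.5,0,0],[0,0.5,0,0],[0,0.5,0,0],[0,0.5,0,0],[0,0.5,0,0]]]'
python3 -m handwheel '[[[0,0.5,0,0],[0,0.5,0,0],[0,0.5,0,0],[0,0.5,0,0],[0,0.5,0,0],[0,0.5,0,0],[0,0.5,0,0],[0,0.5,0,0]]]'
python3 - <<'E'
from h import *
p,R,o=tool(); print(p,o['contact_force'])
m,im,d=cap('side','s43.png')
cv2.imwrite('pics/s43c.png',cv2.resize(im[120:280,220:400],None,fx=4.4,fy=3.7,interpolation=cv2.INTER_CUBIC)[:,:,::-1])
E
```

```text
time: 58.85
tool_pos: [553.8, -23.1, 226.6]
tcp_rot: [-2.808, 1.571, 2.003]
contact_force: [-2.2, 0.1, -0.4]
grip_width: 0.5
time: 59.52
tool_pos: [593.5, -19.2, 226.7]
tcp_rot: [-3.041, 1.571, 1.77]
contact_force: [-2.8, 0.5, 0.2]
grip_width: 0.7
[593.4990402  -19.15156946 226.65657127] [-2.81172373  0.52027848  0.21555891]
```

View pics/s43c.png

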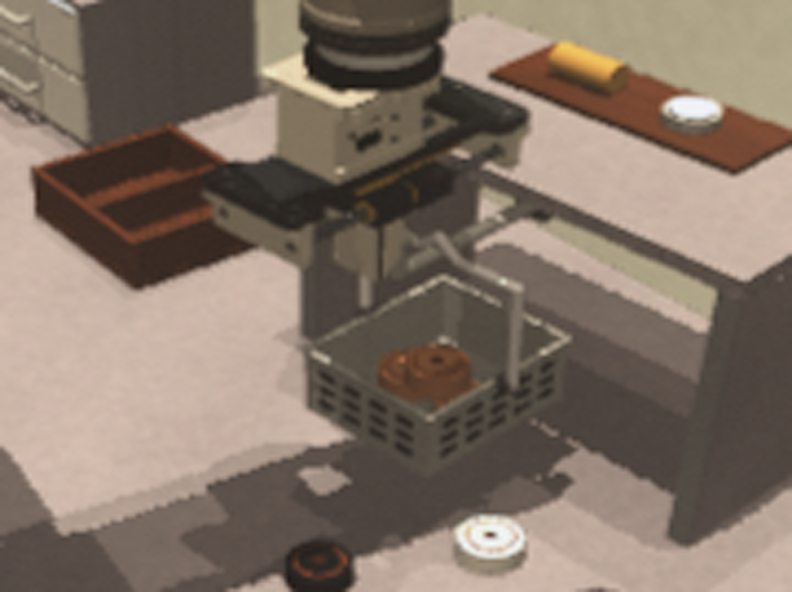

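```bash
python3 -m handwheel '[[[0,0.5,0,0],[0,0.5,0,0],[0,0.5,0,0],[0,0.5,0,0],[0,0.5,0,0],[0,0.5,0,0],[0,0.5,0,0],[0,0.5,0,0]]]'
python3 -m handwheel '[[[0,0.4,0,0],[0,0.3,0,0],[0,0.3,0,0],[0,0,0,0]]]'
python3 f.py
python3 -m handwheel '[[[0,0.2,0,0],[0,0.2,0,0],[0,0.2,0,0],[0,0,0,0]]]'
python3 f.py
```

```text
time: 60.23
tool_pos: [633.3, -15.2, 226.7]
tcp_rot: [2.687, 1.571, 1.215]
contact_force: [-3.0, 0.8, -0.5]
grip_width: 0.3
time: 60.57
tool_pos: [643.5, -14.3, 226.7]
tcp_rot: [1.571, 1.57, 0.099]
contact_force: [-0.7, 0.4, -1.2]
grip_width: 0.4
[ 0.13807345 -0.31763831 -0.00988938] [643.18443691 -14.56790984 227.07425833]
time: 61.1
tool_pos: [649.1, -13.9, 226.9]
tcp_rot: [1.208, 1.57, -0.263]
contact_force: [-2.1, -1.2, 1.9]
grip_width: 0.4
[-1.09596995 -0.9042015   0.52191105] [648.95682379 -13.73115746 226.72069409]
```

```bash
python3 -m handwheel '[[[0,0.2,0,0],[0,0.2,0,0],[0,0,0,0]]]'
python3 f.py
python3 -m handwheel '[[[0,0.2,0,0],[0,0.1,0,0],[0,0,0,0]]]'
python3 f.py
```

```text
time: 61.55
tool_pos: [649.7, -13.6, 226.7]
tcp_rot: [-1.616, 1.563, -3.088]
contact_force: [-15.4, -3.3, 6.1]
grip_width: 0.4
[-14.40877594  -1.47730967   5.92745792] [649.70837548 -13.66064586 226.68896412]
time: 62.0
tool_pos: [649.9, -13.6, 226.7]
tcp_rot: [-1.612, 1.556, -3.084]
contact_force: [-28.5, -3.3, 10.9]
grip_width: 0.6
[-26.09730076  -3.06993486  10.55543294] [649.90972476 -13.61035239 226.7339853 ]
```

```bash
python3 -m handwheel '[[[0,-0.4,0,0],[0,-0.6,0,0],[0,-1,0,0],[0,-2,0,0],[0,-3,0,0],[0,0,0,0],[0,0,0,0]]]'
python3 -m handwheel '[[[-3,-1,0,0],[-3,-1,-1,0],[-3,-2,-2,0],[0,-3,-2,0],[0,-3,-2,0],[0,-3,-2,0],[0,0,0,0],[0,0,0,0]]]'
python3 - <<'E'
from h import *
from scipy.optimize import least_squares
p,R,o=tool(); print(p,o['contact_force'],o['time'])
cap('wrist','w44.png');m,im,d=cap('side','s44.png')
cv2.imwrite('pics/s44c.png',cv2.resize(im[120:280,240:420],None,fx=4.4,fy=3.7,interpolation=cv2.INTER_CUBIC)[:,:,::-1])
print(bot.spot_point('side','rod_ball'),bot.spot_point('side','bail_top'))
m,im,d=cap('top','t44.png')
c=np.array([P for v in range(140,175) for u in range(265,298) for P in [w(m,u,v,d[v,u])] if 238<P[2]<258 and P[0]<690])
print(len(c)); 
if len(c)>5: print(c.mean(0),c.min(0),c.max(0))
cv2.imwrite('pics/t44c.png',cv2.resize(im[120:230,220:340],None,fx=6,fy=5,interpolation=cv2.INTER_CUBIC)[:,:,::-1])
E
```

```text
time: 62.78
tool_pos: [585.4, -19.9, 227.1]
tcp_rot: [1.785, 1.57, 0.312]
contact_force: [1.2, -0.4, -0.3]
grip_width: 0.3
time: 63.45
tool_pos: [448.1, 57.6, 317.9]
tcp_rot: [1.509, 1.567, 0.039]
contact_force: [0.2, 0.3, -0.4]
grip_width: 0.5
[448.13204544  57.58837162 317.90158211] [ 0.19232638  0.29233751 -0.35976708] 63.45
[{'point': [323.7, 177.5], 'conf': 0.61}] [{'point': [331.4, 174.9], 'conf': 0.47}]
25
[671.62304485  -9.38742635 248.69246712] [663.97855448 -15.86838362 238.05858517] [682.34538905  -3.46935574 254.58727587]
```

View pics/s44c.png

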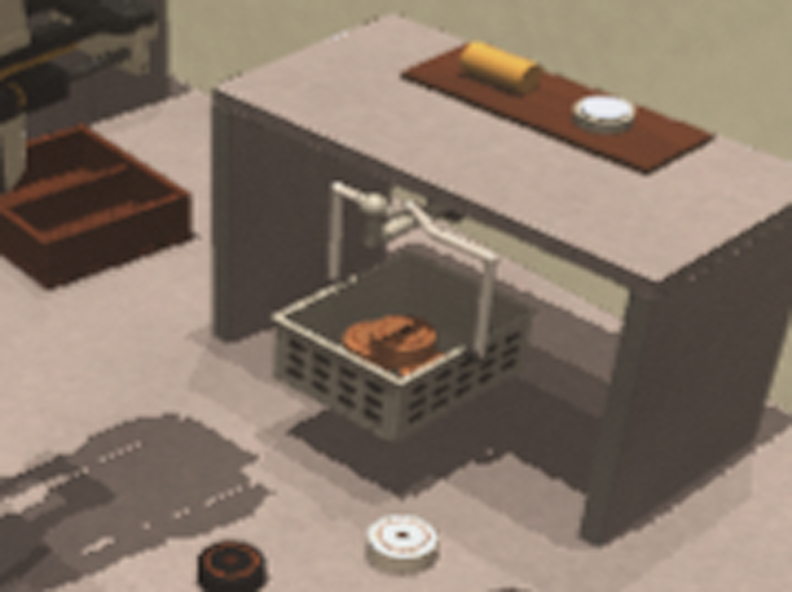

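View pics/t44.png

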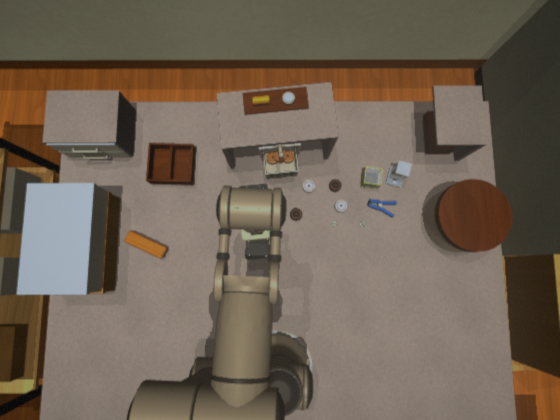

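```bash
python3 -m handwheel '[[[0,0,0,0],[0,0,0,0],[0,0,0,0],[0,0,0,0],[0,0,0,0],[0,0,0,0],[0,0,0,0],[0,0,0,0]]]'
python3 -m handwheel '[[[0,0,0,0],[0,0,0,0],[0,0,0,0],[0,0,0,0],[0,0,0,0],[0,0,0,0],[0,0,0,0],[0,0,0,0]]]'
python3 - <<'E'
from h import *
m,a,d=cap('side'); m,b,d=cap('side'); 
old=cv2.imread('pics/s44.png')[:,:,::-1]
r=np.s_[150:250,295:365]
print(np.abs(a[r].astype(int)-b[r]).mean(),np.abs(a[r].astype(int)-old[r]).mean())
m,im,d=cap('top','t45.png')
cv2.imwrite('pics/t45c.png',cv2.resize(im[135:190,250:315],None,fx=10,fy=10,interpolation=cv2.INTER_CUBIC)[:,:,::-1])
h0=cv2.cvtColor(im[160:280,110:430],cv2.COLOR_RGB2HSV)
t0=cv2.imread('pics/top0.png')[:,:,::-1]
for n,(y0,y1,x0,x1) in dict(clamp=(190,225,360,405),cube_disp=(150,195,355,420),cuf=(212,232,325,372),box=(138,190,143,200),brush=(225,265,118,172)).items(): print(n,np.abs(im[y0:y1,x0:x1].astype(int)-t0[y0:y1,x0:x1]).mean())
E
```

```text
time: 64.37
tool_pos: [447.8, 56.7, 316.8]
tcp_rot: [1.728, 1.571, 0.257]
contact_force: [-0.2, 0.3, 0.7]
grip_width: 0.7
time: 65.03
tool_pos: [447.8, 56.7, 316.7]
tcp_rot: [2.197, 1.571, 0.725]
contact_force: [0.2, 0.5, 0.1]
grip_width: 0.4
0.7357619047619047 0.7689047619047619
clamp 1.7616931216931218
cube_disp 1.7996581196581196
cuf 1.9478723404255318
box 1.7144624381466487
brush 4.272376543209877
```

View pics/t45c.png

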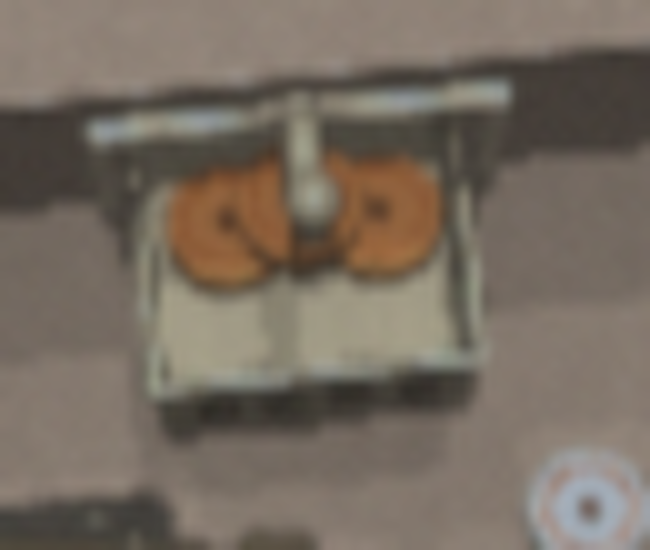

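The basket hangs still behind the ball. All three cedar discs are inside, and the bystanders look unmoved. Handing in.

```bash
python3 -c "
from plant import bot
print(bot.close_job())"
```

```text
the job is handed in; nothing more can be done
None
```

The job is handed in at about 65 s of the 210 s allowed; no verdict was reported. The three cedar discs are in the basket, and it hangs by its bail's peak on the rod. I left the black and white look-alike discs where they were.

**How it went**
- **Discs:** all three went in while the bail was folded down.
- **Bail:** my first try, lifting it with a closed fingertip, slipped and slid the basket about 10 mm. I then gripped the crossbar and swung it partway. That lifted the basket about 8 mm with the bail at about 1.04 rad, so I set it down and pushed the bail upright with a finger.
- **Rod and hanging:** I drew the rod about 132 mm out to its stop. I hung the basket about 37 mm behind the upturned end, let go, and pushed the rod in until it met its stop at 26 N.

**Last checks**
- **Rod:** it ended about 6 mm further in than it started. The ball is at about x = 672 mm, matching the fully home position I worked out from the shelf edge (671.6 mm).
- **Basket:** it looks upright, and side pictures about 1.5 s apart showed no change.
- **Discs:** all three cedar discs show inside the basket in the last pictures. I saw no others on the shelf, though the back of the recess under the raised shelf was never fully in view.
- **Bystanders:** nothing appears to have moved. The brush area differed a little more from the first picture than the rest. I put that down to changed arm shadows, but did not measure it.
- **Gripper:** it is clear of everything.

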